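# Rack cold chisels by length and snap the flaps shut

### The arm

A 6-joint arm with a two-finger parallel gripper is mounted at the origin on the work surface. World frame = base frame: x ahead of the robot, y to its left, z up, the work surface at z = 0. Lengths are in m, angles in rad, forces in N, time in s.
With the tool pointing down it reaches from about 0.35 to 0.875 m from the base axis. Payload 15.5 kg.
Tool frame: the origin (TCP) lies at the very end of the fingers, on their centre line; the grasp point (between the pads) lies 19 mm behind it (arm.grip_depth is the distance from the TCP to the grasp point, in m); y points along the fingers, z is the direction in which the jaws open and shut, and the axes are right-handed (so a half turn about y gives the same grasp; the last joint's range is limited). The gripper opens to 85 mm and grips with 20 to 120 N. Pads are 22 mm wide; open, the fingers measure 114 mm over their backs; the gripper's body (76 mm by 85 mm) begins 54 mm behind the grasp point. The pads swing forward as they close: fully open they stand 13 mm farther back than shut.
Start: joints at [-1.3, 0.494, 1.345, -0, 1.302, -0.096], TCP at [0.224, -0.584, 0.231] pointing down, gripper open.
Joint ranges: [-2.91, 2.91], [-0.82, 2.16], [0.22, 2.67], [-1.22, 4.37], [0.12, 2.79], [-3.08, 3.08]. Speed limits (rad/s): [1.89, 1.89, 2.57, 3.01, 3.01, 3.01].

### API

Orientations are given as a unit quaternion [w, x, y, z].
In Python, from cell import arm gives the robot as it stands.
- The arm moves only by the shell command python3 -m jog 'ROWS'. ROWS is JSON, a list that holds one entry, the list of rows, each a list of 7 numbers: the shift along the tool's x, y, z in cm, then the turn, a rotation vector about the tool's x, y, z in rad, then the opening, from 0 (shut) to 1 (fully open). A call has exactly 10 rows; each row is the pose to reach, as a shift and turn from the pose measured when the call began, along the tool's axes at that moment; what a row does not reach only later rows make up. A row lasts 1/8 s, in which the tool goes at most 62.5 mm and 10.7 degrees, less where a joint would pass 70% of its speed; a pose out of reach is approached as far as the arm can. A call with a gripper value outside its range is refused whole. The fingers move at their own pace and stop on an object; the grip force is fixed at half the most. Time passes only in rows, so rows that repeat a pose let the fingers close, or fill a call up. It gives the time, the measured TCP pose, the force and the opening at its end, in the units of the state.
- arm.observe(): the state, without advancing time (a new reading comes with each control period).
- arm.read_camera(name): name is "scene" or "top" or "wrist"; returns a dict with "pixels" (400x640x3 uint8, red, green, blue), "fov_y" (degrees; the focal length in pixels is half the picture's height over the tangent of half this angle, whatever the lens; pixels are square), "cx", "cy" (the principal point, pixels), "k1" (the pictures are not rectified: a ray, as slopes to the right and down, at radius r is drawn at 1 + k1 r^2 times it, then the intrinsics apply), "origin" and "rotation" of the camera in the world. Camera axes: x right, y down, z forward; pixel columns grow to the right and rows downward; lengths in m; the calibration is good to about 2 mm. A picture is of the moment at which its call begins. There is no depth.
- arm.hand_in(): hands the job in, once; it reports no verdict.
Trained networks look in the newest picture that a camera, given by its name, has taken for a name from the list of things; names that differ only in an ending like _2 or _b are one class to them, and where a whole thing is asked for, a point or a joint stands for the part that bears it (a point fixed in the world has none). Each returns a list of dicts, best first, with "conf" (0 to 1); they miss things now and then, are a little off and sometimes report something else, mostly with a low value. They report only what shows in the picture. A call takes as long as a camera call.
- arm.silhouettes(query, camera): "mask" (400x640 bool, what is visible of it).
- arm.pinpoint(query, camera): "at" ([x, y, z] in m, in world coordinates, good to about 4 mm: a listed point, or the origin of a listed thing).
The state is a dict: "time": time; "qpos": joint angles; "qvel": joint speeds; "effort": joint torques, N m; "tcp_pos": TCP position; "orientation": TCP orientation; "ft_force": force on the tool from outside, world axes, zero at the start; "wrist_torque": the same for the moment, N m; "width": finger opening in m.
Only numpy, scipy, OpenCV 4.12 (cv2) and the standard library are available. Lean on these libraries where they do the work, as an engineer would, in place of code of your own. Each camera call takes 0.05 s, during which the arm holds its last target.

### The job

Sort the freshly ground cold chisels on the bench into the three-tray carrier, each lying flat, lengthwise, between the fence and the stop bar of the tray made for its length, at most one on each side of the catch post. When all of them are in, press down the flaps of all three trays (of an empty tray too) until they snap shut. Leave the brush, the oil can and the stack of discs where they are.

Things in the scene. Friction and masses are not known exactly. Their poses are not given: they have to be found in the camera images.
- tray_s: fixed aluminium tray for the short chisels, 200 (x) x 104 (y) mm, floor 8 mm thick, on a 12 mm plywood board. Origin: centre of its underside; x from stop to hinge end, z up. Chisels lie along x between a fence (inner face x = +55 mm, 10 mm thick, top at z = 30) and a dark stop bar (inner face x = -39, top z = 18), 94 mm apart. No side walls. Trays differ only by the stop, in any order
- seat_s_a (a point): where the centre of a short chisel lies when seated in the lane y = -25 mm of tray_s: (8, -25, 18) mm in the tray's frame, axes as the tray's. One chisel per lane, wedge either way. A catch post (x 35 to 43, y -5 to 5, top z = 29 mm) parts the two lanes; keep chisels clear of y = -5..5 all along it or the flap's lug lands on them
- seat_s_b (a point): where the centre of a short chisel lies when seated in the lane y = 25 mm of tray_s: (8, 25, 18) mm in the tray's frame, axes as the tray's. One chisel per lane, wedge either way. A catch post (x 35 to 43, y -5 to 5, top z = 29 mm) parts the two lanes; keep chisels clear of y = -5..5 all along it or the flap's lug lands on them
- flap_s (a joint): hinge angle (rad) of the steel hold-down flap of tray_s: 0 = shut (level, 4 mm above the chisels), about 1.6 = open, as at the start. Hinge line along the tray's y at x = 85, z = 22 mm; it swings down towards the stop. A weak spring (0.1 N m) reopens it unless pressed right down: from 0.17 to 0.08 rad a sprung ball resists (about 8 N at the front edge), then it snaps shut and holds
- flap_s_edge (a point): middle of the free edge of flap_s, at mid-thickness: 77 mm from the hinge line and, when shut, 12 mm above it, plate top at z = 36 mm of the tray. The plate is 4 mm thick, 94 mm wide; a lug 10 mm wide and 16 mm deep hangs under it, 15 to 21 mm behind the edge, and drops between the lanes
- chisel_s1: short steel cold chisel, loose: bevelled square bar 20 x 20 mm, 80 mm long overall, the last 30 mm at +x taper to a wedge edge 20 mm wide (y) and 4 mm thick; all chisels differ only in length; origin at its centre (half length, half thickness), x along its length; 208 g +-25%. Absent from some starts
- chisel_s2: short steel cold chisel, loose: bevelled square bar 20 x 20 mm, 80 mm long overall, the last 30 mm at +x taper to a wedge edge 20 mm wide (y) and 4 mm thick; all chisels differ only in length; origin at its centre (half length, half thickness), x along its length; 208 g +-25%. Absent from some starts
- tray_m: fixed aluminium tray for the middle chisels, 200 (x) x 104 (y) mm, floor 8 mm thick, on a 12 mm plywood board. Origin: centre of its underside; x from stop to hinge end, z up. Chisels lie along x between a fence (inner face x = +55 mm, 10 mm thick, top at z = 30) and a dark stop bar (inner face x = -64, top z = 18), 119 mm apart. No side walls. Trays differ only by the stop, in any order
- seat_m_a (a point): where the centre of a middle chisel lies when seated in the lane y = -25 mm of tray_m: (-4.5, -25, 18) mm in the tray's frame, axes as the tray's. One chisel per lane, wedge either way. A catch post (x 35 to 43, y -5 to 5, top z = 29 mm) parts the two lanes; keep chisels clear of y = -5..5 all along it or the flap's lug lands on them
- seat_m_b (a point): where the centre of a middle chisel lies when seated in the lane y = 25 mm of tray_m: (-4.5, 25, 18) mm in the tray's frame, axes as the tray's. One chisel per lane, wedge either way. A catch post (x 35 to 43, y -5 to 5, top z = 29 mm) parts the two lanes; keep chisels clear of y = -5..5 all along it or the flap's lug lands on them
- flap_m (a joint): hinge angle (rad) of the steel hold-down flap of tray_m: 0 = shut (level, 4 mm above the chisels), about 1.6 = open, as at the start. Hinge line along the tray's y at x = 85, z = 22 mm; it swings down towards the stop. A weak spring (0.1 N m) reopens it unless pressed right down: from 0.17 to 0.08 rad a sprung ball resists (about 8 N at the front edge), then it snaps shut and holds
- flap_m_edge (a point): middle of the free edge of flap_m, at mid-thickness: 77 mm from the hinge line and, when shut, 12 mm above it, plate top at z = 36 mm of the tray. The plate is 4 mm thick, 94 mm wide; a lug 10 mm wide and 16 mm deep hangs under it, 15 to 21 mm behind the edge, and drops between the lanes
- chisel_m1: middle steel cold chisel, loose: bevelled square bar 20 x 20 mm, 105 mm long overall, the last 30 mm at +x taper to a wedge edge 20 mm wide (y) and 4 mm thick; all chisels differ only in length; origin at its centre (half length, half thickness), x along its length; 273 g +-25%. Absent from some starts
- chisel_m2: middle steel cold chisel, loose: bevelled square bar 20 x 20 mm, 105 mm long overall, the last 30 mm at +x taper to a wedge edge 20 mm wide (y) and 4 mm thick; all chisels differ only in length; origin at its centre (half length, half thickness), x along its length; 273 g +-25%. Absent from some starts
- tray_l: fixed aluminium tray for the long chisels, 200 (x) x 104 (y) mm, floor 8 mm thick, on a 12 mm plywood board. Origin: centre of its underside; x from stop to hinge end, z up. Chisels lie along x between a fence (inner face x = +55 mm, 10 mm thick, top at z = 30) and a dark stop bar (inner face x = -89, top z = 18), 144 mm apart. No side walls. Trays differ only by the stop, in any order
- seat_l_a (a point): where the centre of a long chisel lies when seated in the lane y = -25 mm of tray_l: (-17, -25, 18) mm in the tray's frame, axes as the tray's. One chisel per lane, wedge either way. A catch post (x 35 to 43, y -5 to 5, top z = 29 mm) parts the two lanes; keep chisels clear of y = -5..5 all along it or the flap's lug lands on them
- seat_l_b (a point): where the centre of a long chisel lies when seated in the lane y = 25 mm of tray_l: (-17, 25, 18) mm in the tray's frame, axes as the tray's. One chisel per lane, wedge either way. A catch post (x 35 to 43, y -5 to 5, top z = 29 mm) parts the two lanes; keep chisels clear of y = -5..5 all along it or the flap's lug lands on them
- flap_l (a joint): hinge angle (rad) of the steel hold-down flap of tray_l: 0 = shut (level, 4 mm above the chisels), about 1.6 = open, as at the start. Hinge line along the tray's y at x = 85, z = 22 mm; it swings down towards the stop. A weak spring (0.1 N m) reopens it unless pressed right down: from 0.17 to 0.08 rad a sprung ball resists (about 8 N at the front edge), then it snaps shut and holds
- flap_l_edge (a point): middle of the free edge of flap_l, at mid-thickness: 77 mm from the hinge line and, when shut, 12 mm above it, plate top at z = 36 mm of the tray. The plate is 4 mm thick, 94 mm wide; a lug 10 mm wide and 16 mm deep hangs under it, 15 to 21 mm behind the edge, and drops between the lanes
- chisel_l1: long steel cold chisel, loose: bevelled square bar 20 x 20 mm, 130 mm long overall, the last 30 mm at +x taper to a wedge edge 20 mm wide (y) and 4 mm thick; all chisels differ only in length; origin at its centre (half length, half thickness), x along its length; 338 g +-25%. Absent from some starts
- chisel_l2: long steel cold chisel, loose: bevelled square bar 20 x 20 mm, 130 mm long overall, the last 30 mm at +x taper to a wedge edge 20 mm wide (y) and 4 mm thick; all chisels differ only in length; origin at its centre (half length, half thickness), x along its length; 338 g +-25%. Absent from some starts
- brush: bystander: bench brush lying on the bench; origin at the centre of its underside
- oil: bystander: grey oil can, 60 mm wide, 130 mm tall, upright; origin at the centre of its underside
- disc_stack: bystander: stack of grinding discs, 115 mm wide, 32 mm tall; origin at the centre of its underside

How it is judged:
By the outcome, as a careful person would: the job done as asked, in the order asked, and still so for the second after the job is handed in, with the robot touching nothing.
Of chisel_s1, chisel_s2, chisel_m1, chisel_m2, chisel_l1, chisel_l2 only 4 to 6 are there at a start; the rules pass over those that are not, and their reading is None.
At some moment in a run one of chisel_s1, chisel_s2, chisel_m1, chisel_m2, chisel_l1, chisel_l2 may be knocked a few centimetres aside while the robot is not near it.
Once in a run the grip may slacken for a moment while it holds something.
It also fails if it takes over 210 s, if anything falls off the work surface, if the arm or the gripper's body presses on something with over 40 N, if the wrist force passes 120 N, or if a joint passes its speed limit or range.

## Working session

There is one attempt and no reset: what is moved stays moved. The work goes in short steps, Python scripts to look and compute and a shell command to move; the robot and the scene stay as the last step left them, time stands still between calls to the robot, and variables do not carry over. Pictures are saved under pics/ and viewed, and the job is handed in when it is done.

```bash
ls; mkdir -p pics; python3 - <<'E'
from cell import arm
import cv2
print(arm.observe())
for n in ["scene","top","wrist"]:
    c=arm.read_camera(n); print(n,{k:v for k,v in c.items() if k!="pixels"})
    cv2.imwrite(f"pics/{n}0.png",c["pixels"][:,:,::-1])
E
```

```text
pics
{'time': 0.0, 'qpos': array([-1.30052727e+00,  4.94159871e-01,  1.34613552e+00,  3.02852568e-06,
        1.30252636e+00, -9.55119904e-02]), 'qvel': array([-0.00151519, -0.00221786,  0.00015715, -0.00067106,  0.00022631,
       -0.00120002]), 'effort': array([-2.42466849e-03, -8.82170820e+01, -3.83865952e+01, -2.75026887e-04,
        1.02841508e-02,  1.51206354e-06]), 'tcp_pos': array([ 0.2234468 , -0.58329553,  0.23071327]), 'orientation': array([ 0.12856618, -0.12863997,  0.69574663, -0.69488066]), 'ft_force': array([ 0.07322305,  0.4535393 , -0.10757714]), 'wrist_torque': array([-0.03042627,  0.01799244,  0.01792112]), 'width': 0.08544727783368757}
scene {'fov_y': 48.29742623287351, 'cx': 319.54184513425304, 'cy': 196.51306785811977, 'k1': -0.04797502467063327, 'origin': array([ 1.15557392, -0.59024647,  0.85497635]), 'rotation': array([-0.35627568,  0.84852762,  0.36410558, -0.14316299])}
top {'fov_y': 53.84265714328962, 'cx': 320.0945548519862, 'cy': 199.93224302706605, 'k1': -0.00245305091262661, 'origin': array([0.42695091, 0.00852025, 0.93747498]), 'rotation': array([ 0.05234464, -0.69497764,  0.71372804, -0.06970231])}
wrist {'fov_y': 71.33202704670623, 'cx': 320.99151205351126, 'cy': 201.0886656202351, 'k1': -0.029103623943692095, 'origin': array([ 0.29759272, -0.55540707,  0.37473681]), 'rotation': array([ 0.12663281,  0.81407863, -0.55982758, -0.08850537])}
```

View pics/scene0.png

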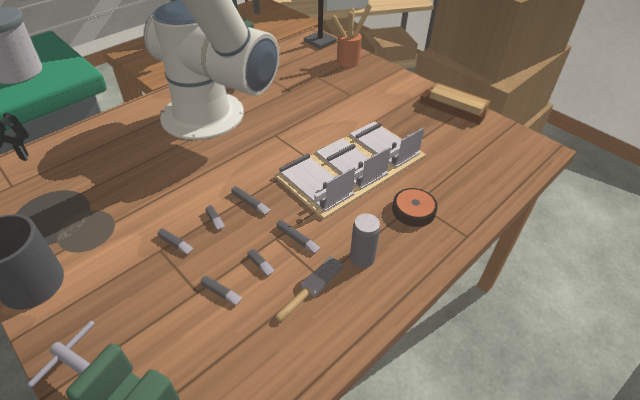

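View pics/top0.png

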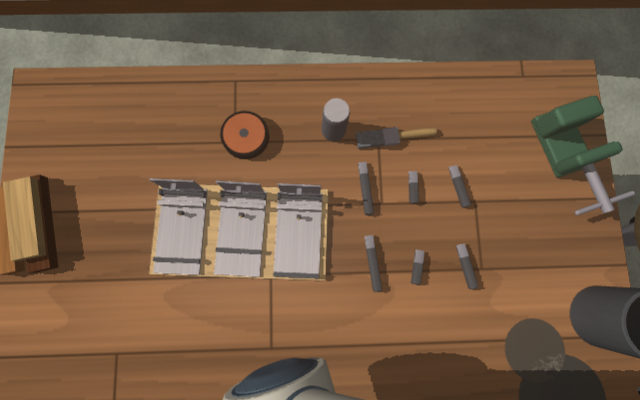

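```bash
python3 - <<'E'
from cell import arm
import numpy as np
np.set_printoptions(precision=4,suppress=True)
for cam in ["top","scene"]:
  arm.read_camera(cam)
  for q in ["tray_s","tray_m","tray_l","seat_s_a","seat_m_a","seat_l_a","flap_s_edge","flap_m_edge","flap_l_edge","chisel_s1","chisel_m1","chisel_l1","brush","oil","disc_stack"]:
    r=arm.pinpoint(q,cam)
    print(cam,q,[(np.round(d["at"],4).tolist(),round(d["conf"],2)) for d in r])
print(arm.observe()["time"])
E
```

```text
top tray_s [([0.5114, 0.041, 0.0115], 0.93), ([0.5235, 0.3042, 0.0143], 0.68)]
top tray_m [([0.5114, 0.041, 0.0115], 0.93), ([0.5235, 0.3042, 0.0143], 0.68)]
top tray_l [([0.5114, 0.041, 0.0115], 0.93), ([0.5235, 0.3042, 0.0143], 0.68)]
top seat_s_a [([0.5292, 0.1952, 0.0302], 0.8), ([0.5218, 0.1423, 0.0302], 0.65)]
top seat_m_a [([0.516, 0.282, 0.0317], 0.91), ([0.5197, 0.3349, 0.0309], 0.67)]
top seat_l_a [([0.4909, 0.0071, 0.0293], 0.64), ([0.4896, 0.0649, 0.0292], 0.64)]
top flap_s_edge [([0.6118, 0.1635, 0.1101], 0.97)]
top flap_m_edge [([0.6216, 0.3023, 0.1119], 0.62), ([0.523, 0.3057, 0.0167], 0.62), ([0.511, 0.0384, 0.0128], 0.55), ([0.6112, 0.1613, 0.1085], 0.35)]
top flap_l_edge [([0.6037, 0.0289, 0.1086], 0.71)]
top chisel_s1 [([0.617, -0.2438, 0.0105], 0.77), ([0.426, -0.2413, 0.0086], 0.77)]
top chisel_m1 [([0.6173, -0.3577, 0.0153], 0.87), ([0.4238, -0.3568, 0.0126], 0.57), ([0.52, 0.3351, 0.0306], 0.25)]
top chisel_l1 [([0.4343, -0.1353, 0.0082], 0.92), ([0.6159, -0.13, 0.0133], 0.63)]
top brush [([0.7458, -0.2051, 0.0006], 0.6)]
top oil [([0.764, -0.0574, 0.0004], 0.5
[... 787 characters left out ...]
], 0.62), ([0.527, 0.1949, 0.0317], 0.19)]
scene flap_m_edge [([0.6217, 0.3048, 0.1086], 0.7)]
scene flap_l_edge [([0.6044, 0.0283, 0.1115], 0.88), ([0.5256, 0.3084, 0.0121], 0.55)]
scene chisel_s1 [([0.4196, -0.2432, 0.0102], 0.79), ([0.6141, -0.2415, 0.0107], 0.54)]
scene chisel_m1 [([0.6095, -0.3607, 0.0093], 0.81), ([0.4221, -0.3551, 0.0099], 0.65), ([0.5262, 0.3077, 0.0111], 0.49)]
scene chisel_l1 [([0.6117, -0.1292, 0.0067], 0.57), ([0.4329, -0.1325, 0.0104], 0.57), ([0.4232, -0.2413, 0.0101], 0.35)]
scene brush [([0.7464, -0.2113, -0.0012], 0.73)]
scene oil [([0.4228, -0.2386, 0.0084], 0.74), ([0.7684, -0.0556, -0.0008], 0.71)]
scene disc_stack [([0.7509, 0.1612, -0.0048], 0.86)]
1.75
```

```bash
cat > h.py <<'E'
import numpy as np, cv2
from scipy.spatial.transform import Rotation as R
from scipy.optimize import minimize
from cell import arm
np.set_printoptions(precision=4,suppress=True)
def q2r(q): return R.from_quat([q[1],q[2],q[3],q[0]])
def proj(c,P):
    P=np.atleast_2d(P); X=(P-c["origin"])@q2r(c["rotation"]).as_matrix()
    s=X[:,:2]/X[:,2:3]; r2=(s**2).sum(1,keepdims=True); s=s*(1+c["k1"]*r2)
    f=200/np.tan(np.radians(c["fov_y"])/2)
    return s*f+[c["cx"],c["cy"]]
L={"s":.080,"m":.105,"l":.130}
def chis(l,x,y,yaw,z=0.0):
    h=l/2; b=.01
    P=[(-h,-b,0),(-h,b,0),(-h,-b,.02),(-h,b,.02),(h-.03,-b,0),(h-.03,b,0),(h-.03,-b,.02),(h-.03,b,.02),(h,-b,.008),(h,b,.008),(h,-b,.012),(h,b,.012)]
    return R.from_euler("z",yaw).apply(np.array(P))+[x,y,z]
def fitch(l,views,x,y,z=0.0,yaw0=0):
    """views: list of (cam,mask)"""
    def cost(p):
        t=0
        for c,m in views:
            im=np.zeros((1600,2560),np.uint8)
            h=cv2.convexHull(((proj(c,chis(l,p[0],p[1],p[2],z))+.5)*4).astype(np.int32))
            cv2.fillConvexPoly(im,h,1); im=cv2.resize(im*255,(640,400),interpolation=cv2.INTER_AREA)/255.
            t+=np.minimum(im,m).sum()/np.maximum(im,m).sum()
        return 1-t/len(views)
    best=None
    for yw in yaw0+np.array([-.3,0,.3,np.pi-.3,np.pi,np.pi+.3]):
        s=np.array([[x,y,yw]]*4,float); s[1,0]+=.01; s[2,1]+=.01; s[3,2]+=.2
        r=minimize(cost,[x,y,yw],method="Nelder-Mead",options=dict(initial_simplex=s,maxiter=90,xatol=2e-4,fatol=1e-4))
        if best is None or r.fun<best.fun: best=r
    return best.x,1-best.fun
def find(kinds="sml",cams=("top","scene"),xmax=-.05,z=0.0):
    C={c:arm.read_camera(c) for c in cams}; out=[]
    for k in kinds:
        S=[]
        for c in cams:
            for d in arm.silhouettes(f"chisel_{k}1",c):
                m=d["mask"]; S.append((c,m,d["conf"]))
        P=[d["at"] for c in cams for d in arm.pinpoint(f"chisel_{k}1",c) if d["conf"]>.3 and d["at"][1]<xmax]
        G=[]
        for p in P:
            for g in G:
                if np.hypot(*(np.mean(g,0)-p)[:2])<.03: g.append(p);break
            else: G.append([p])
        for g in G:
            p=np.mean(g,0); v=[]
            for c in cams:
                u=proj(C[c],[p])[0].round().astype(int)
                for cc,m,cf in S:
                    if cc==c and 0<=u[0]<640 and 0<=u[1]<400 and m[u[1],u[0]]: v.append((C[c],m.astype(float)));break
            if v:
                r,i=fitch(L[k],v,p[0],p[1],z); print(k,"pin",p,len(g),"fit",r,"iou %.2f"%i,len(v))
            else: print(k,"pin",p,len(g),"no mask")
    return C
def down(yaw):
    # jaw axis (tool z) at world angle yaw, tool y down
    z=np.array([np.cos(yaw),np.sin(yaw),0]); y=np.array([0,0,-1.]); x=np.cross(y,z)
    return R.from_matrix(np.c_[x,y,z])
def go(x,y,z,jaw=None):
    """TCP target; prints shift cm, rotvec in tool axes; jaw = world angle of jaw axis mod pi"""
    o=arm.observe(); r=q2r(o["orientation"]); d=r.inv().apply(np.array([x,y,z])-o["tcp_pos"])*100
    if jaw is None: rv=np.zeros(3)
    else: rv=min(((r.inv()*down(j)).as_rotvec() for j in (jaw,jaw+np.pi)),key=np.linalg.norm)
    print("t %.1f"%o["time"],"tcp",o["tcp_pos"],"jaw",np.degrees(np.arctan2(*r.as_matrix()[1::-1,2])),"q6 %.2f"%o["qpos"][5],"w %.4f"%o["width"],"F",o["ft_force"])
    print("  shift cm",d.round(2),"rot",rv.round(3))
TH=-.063
TR={"l":np.array([.5078,.0357]),"s":np.array([.5168,.169]),"m":np.array([.5245,.3085])}
def tw(k,p,th=None):
    return R.from_euler("z",TH).apply(np.atleast_2d(p))+np.r_[TR[k],.012]
def drawbox(im,c,k,a,b,col):
    P=np.array([[x,y,z] for x in (a[0],b[0]) for y in (a[1],b[1]) for z in (a[2],b[2])])/1000
    u=proj(c,tw(k,P))
    for i in range(8):
        for j in (1,2,4):
            if not i&j: cv2.line(im,*[tuple((u[n]*8).round().astype(int).tolist()) for n in (i,i|j)],col,1,cv2.LINE_AA,3)
STOP={"s":-39,"m":-64,"l":-89}
E
cat > look1.py <<'E'
from h import *
C=find()
for n,crop in (("top",(130,330,140,300)),("scene",(260,440,110,230))):
    c=C[n]; im=c["pixels"][:,:,::-1].copy()
    for k in "sml":
        drawbox(im,c,k,(-100,-52,0),(100,52,8),(0,255,255))
        drawbox(im,c,k,(55,-52,8),(65,52,30),(0,255,0))
        drawbox(im,c,k,(STOP[k]-1,-52,8),(STOP[k],52,18),(0,0,255))
        drawbox(im,c,k,(35,-5,8),(43,5,29),(255,0,255))
    x0,x1,y0,y1=crop
    cv2.imwrite(f"pics/ov_{n}.png",cv2.resize(im[y0:y1,x0:x1],None,fx=4,fy=3.7))
go(.5,-.3,.2,np.pi/2)
o=arm.observe(); w=arm.read_camera("wrist"); r=q2r(o["orientation"])
print("cam in tool",r.inv().apply(w["origin"]-o["tcp_pos"]), r.as_matrix())
E
python3 look1.py
```

```text
s pin [ 0.4243 -0.2407  0.01  ] 2 fit [ 0.424  -0.2405 -0.223 ] iou 0.85 2
s pin [ 0.6138 -0.2447  0.0116] 2 fit [ 0.6166 -0.2433 -0.0356] iou 0.89 2
m pin [ 0.4238 -0.3545  0.0115] 2 fit [ 0.4244 -0.3561  0.2185] iou 0.88 2
m pin [ 0.6187 -0.2453  0.0101] 1 no mask
m pin [ 0.6145 -0.3589  0.0095] 2 fit [ 0.6165 -0.3558  0.226 ] iou 0.88 2
l pin [ 0.615  -0.127   0.0079] 2 fit [ 0.618 -0.127  0.083] iou 0.80 2
l pin [ 0.437  -0.1345  0.008 ] 1 fit [ 0.4383 -0.1357  0.1101] iou 0.86 2
t 2.5 tcp [ 0.2236 -0.5837  0.2313] jaw -69.04054784581263 q6 -0.10 w 0.0851 F [ 0.3057 -0.2286  0.1451]
  shift cm [-35.96   3.13 -16.6 ] rot [-0.     0.366  0.   ]
cam in tool [-0.0792 -0.144   0.0003] [[-0.9338 -0.      0.3577]
 [-0.3577 -0.     -0.9338]
 [ 0.     -1.      0.    ]]
```

View overlays.

View pics/ov_top.png

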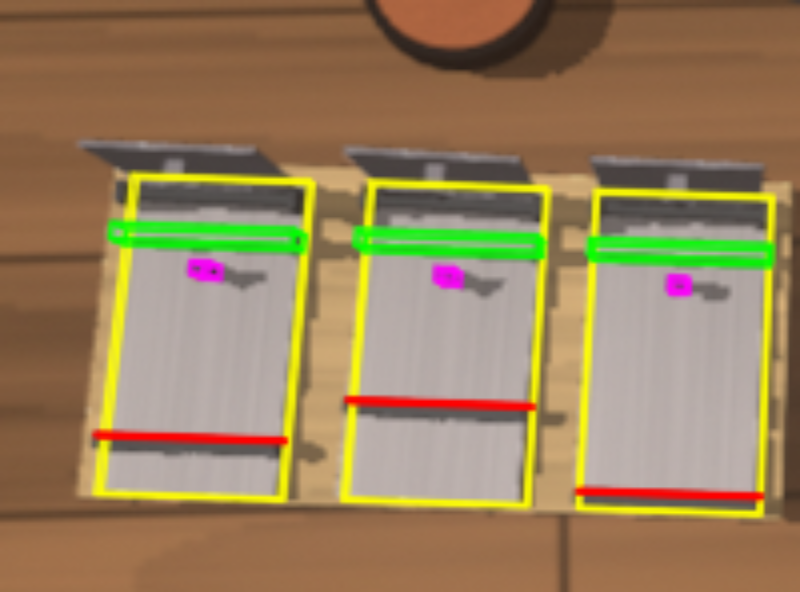

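View pics/ov_scene.png

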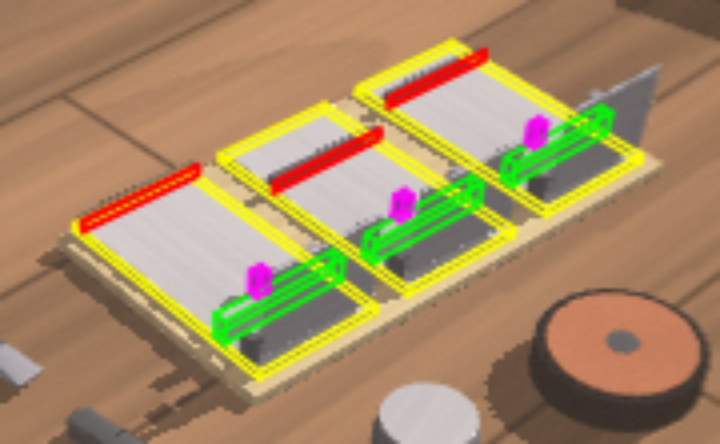

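```bash
sed -i 's/.5245,.3085/.5245,.3060/' h.py; cat >> h.py <<'E'
G=.005
def pick(x,y,yaw,z=.10): go(x-G*np.cos(yaw),y-G*np.sin(yaw),z,yaw+np.pi/2)
SEAT={"s":8,"m":-4.5,"l":-17}
def place(k,lane,z=.125,dx=0,dy=0):
    p=tw(k,[[SEAT[k]/1000-G+dx,(-.025 if lane=="a" else .025)+dy,0]])[0]
    go(p[0],p[1],z,TH+np.pi/2)
E
python3 -c "
from h import *
pick(.4383,-.1357,.11)"
```

```text
t 2.5 tcp [ 0.2236 -0.5837  0.2313] jaw -69.04139589984894 q6 -0.10 w 0.0853 F [-0.3541 -0.3168 -0.6428]
  shift cm [-35.59  13.13 -34.28] rot [0.    0.256 0.   ]
```

```bash
python3 -m jog '[[[-8,2,-8,0,0.06,0,0.6],[-13,4,-13,0,0.12,0,0.6],[-18,6,-18,0,0.18,0,0.6],[-23,8,-23,0,0.256,0,0.6],[-28,11,-28,0,0.256,0,0.6],[-33,13.1,-33,0,0.256,0,0.6],[-35.6,13.1,-34.3,0,0.256,0,0.6],[-35.6,13.1,-34.3,0,0.256,0,0.6],[-35.6,13.1,-34.3,0,0.256,0,0.6],[-35.6,13.1,-34.3,0,0.256,0,0.6]]]'
python3 - <<'E'
from h import *
find("l")
c=arm.read_camera("wrist"); cv2.imwrite("pics/w1.png",c["pixels"][:,:,::-1])
pick(.4383,-.1357,.11,.004)
E
```

```text
time: 3.75
tcp_pos: [0.4335, -0.1357, 0.1003]
orientation: [-0.039, 0.039, -0.706, 0.706]
ft_force: [-0.4, -1.0, -0.0]
width: 0.0512
l pin [ 0.6122 -0.1274  0.0107] 2 fit [ 0.6159 -0.1273  0.0889] iou 0.84 2
l pin [ 0.4355 -0.1353  0.0093] 1 fit [ 0.4393 -0.1354  0.1046] iou 0.80 1
t 4.1 tcp [ 0.4331 -0.1369  0.1005] jaw -83.79848364441645 q6 1.02 w 0.0506 F [-0.0929  0.9545  0.497 ]
  shift cm [-0.02  9.65 -0.06] rot [-0.    -0.002 -0.   ]
```

View pics/w1.png

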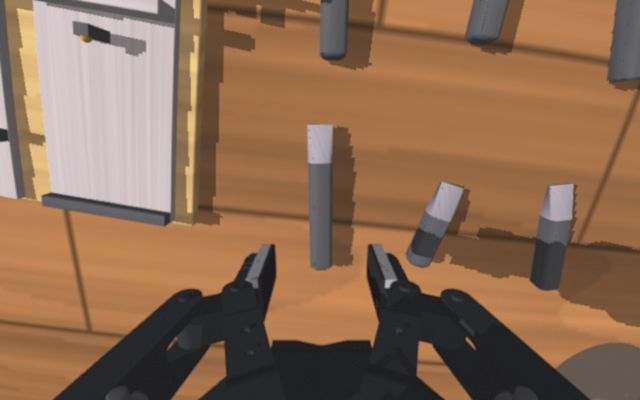

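```bash
python3 -m jog '[[[0,4,0,0,0,0,0.6],[0,7,0,0,0,0,0.6],[0,9,0,0,0,0,0.6],[0,9.6,-0.05,0,0,0,0.6],[0,9.6,-0.05,0,0,0,0.6],[0,9.6,-0.05,0,0,0,0],[0,9.6,-0.05,0,0,0,0],[0,9.6,-0.05,0,0,0,0],[0,9.6,-0.05,0,0,0,0],[0,9.6,-0.05,0,0,0,0]]]'
python3 -c "
from h import *
place('l','b')"
```

```text
time: 5.35
tcp_pos: [0.4335, -0.1366, 0.0054]
orientation: [-0.039, 0.038, -0.706, 0.706]
ft_force: [-1.2, -0.6, 13.0]
width: 0.0185
t 5.3 tcp [ 0.4335 -0.1366  0.0054] jaw -83.78745454619629 q6 1.03 w 0.0185 F [-1.2063 -0.5885 12.9666]
  shift cm [ -7.53 -11.97 -19.15] rot [-0.001  0.171 -0.002]
```

```bash
python3 -m jog '[[[0,-4,0,0,0,0,0],[0,-8,-1,0,0,0,0],[-3,-9,-6,0,0.1,0,0],[-5,-9,-11,0,0.171,0,0],[-7.5,-9,-16,0,0.171,0,0],[-7.5,-9,-19.1,0,0.171,0,0],[-7.5,-9,-19.1,0,0.171,0,0],[-7.5,-9,-19.1,0,0.171,0,0],[-7.5,-9,-19.1,0,0.171,0,0],[-7.5,-9,-19.1,0,0.171,0,0]]]'
python3 - <<'E'
from h import *
c=arm.read_camera("wrist"); cv2.imwrite("pics/w2.png",c["pixels"][:,:,::-1])
place('l','b',.028)
E
```

```text
time: 6.6
tcp_pos: [0.4873, 0.0608, 0.0954]
orientation: [0.022, -0.023, -0.706, 0.707]
ft_force: [-0.1, 0.0, -3.6]
width: 0.0186
t 6.7 tcp [0.4873 0.0609 0.0954] jaw -93.64573568785534 q6 1.64 w 0.0185 F [-0.2426  0.2848 -3.2687]
  shift cm [ 0.01  6.74 -0.12] rot [-0.001 -0.001 -0.002]
```

View pics/w2.png

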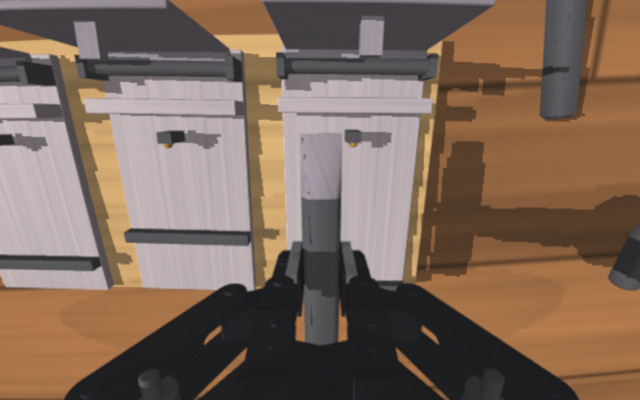

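```bash
python3 -m jog '[[[0,3,-0.1,0,0,0,0],[0,5,-0.1,0,0,0,0],[0,6.2,-0.1,0,0,0,0],[0,6.85,-0.1,0,0,0,0],[0,6.85,-0.1,0,0,0,0],[0,6.85,-0.1,0,0,0,0.45],[0,6.85,-0.1,0,0,0,0.45],[0,6.85,-0.1,0,0,0,0.45],[0,4,-0.1,0,0,0,0.45],[0,-1,-0.1,0,0,0,0.45]]]'
python3 - <<'E'
from h import *
find("l",xmax=.5)
pick(.617,-.127,.086)
E
```

```text
time: 7.9
tcp_pos: [0.4864, 0.0619, 0.1054]
orientation: [0.023, -0.022, -0.706, 0.707]
ft_force: [0.6, 1.0, -0.1]
width: 0.0384
l pin [ 0.6143 -0.1288  0.0096] 2 fit [ 0.616  -0.1272  0.0754] iou 0.88 2
l pin [0.6136 0.1596 0.1084] 1 no mask
l pin [0.4884 0.0617 0.029 ] 1 fit [ 0.472   0.0772 -0.0888] iou 0.80 1
l pin [0.5269 0.3093 0.0119] 1 no mask
t 8.2 tcp [0.4869 0.0619 0.1048] jaw -93.64450594385123 q6 1.64 w 0.0384 F [-0.8456  0.5711 -1.0781]
  shift cm [-13.69   0.51  18.1 ] rot [-0.001 -0.15  -0.001]
```

```bash
python3 -m jog '[[[0,0,5,0,0,0,0.6],[-1,0.5,10,0,-0.05,0,0.6],[-5,0.5,15,0,-0.1,0,0.6],[-10,0.5,18.1,0,-0.15,0,0.6],[-13.7,0.5,18.1,0,-0.15,0,0.6],[-13.7,0.5,18.1,0,-0.15,0,0.6],[-13.7,4,18.1,0,-0.15,0,0.6],[-13.7,6,18.1,0,-0.15,0,0.6],[-13.7,6,18.1,0,-0.15,0,0.6],[-13.7,6,18.1,0,-0.15,0,0.6]]]'
python3 - <<'E'
from h import *
pick(.617,-.127,.082,.006)
c=arm.read_camera("wrist"); cv2.imwrite("pics/w3.png",c["pixels"][:,:,::-1])
E
```

```text
time: 9.45
tcp_pos: [0.612, -0.1274, 0.0454]
orientation: [-0.031, 0.03, -0.706, 0.707]
ft_force: [0.4, -0.1, -0.7]
width: 0.0511
t 9.4 tcp [ 0.612  -0.1274  0.0454] jaw -85.04187752404974 q6 1.18 w 0.0511 F [ 0.4438 -0.1326 -0.7324]
  shift cm [-0.    3.94 -0.  ] rot [-0.001  0.005 -0.001]
```

View pics/w3.png

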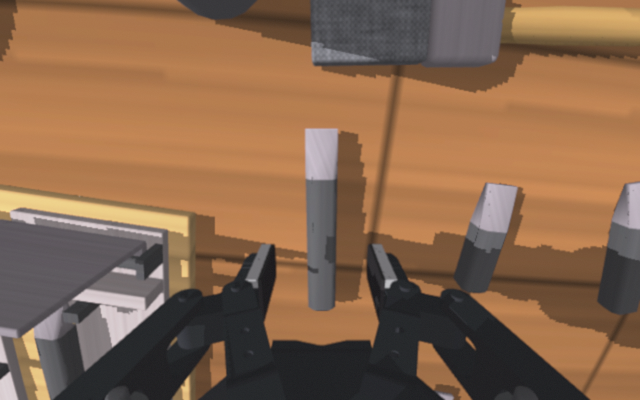

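```bash
python3 -m jog '[[[0,2,0,0,0,0,0.6],[0,3.4,0,0,0,0,0.6],[0,3.95,0,0,0,0,0.6],[0,3.95,0,0,0,0,0],[0,3.95,0,0,0,0,0],[0,3.95,0,0,0,0,0],[0,3.95,0,0,0,0,0],[0,3.95,0,0,0,0,0],[0,1,0,0,0,0,0],[0,-4,0,0,0,0,0]]]'
python3 -c "
from h import *
place('l','a',.095)"
```

```text
time: 10.75
tcp_pos: [0.6111, -0.1272, 0.0854]
orientation: [-0.03, 0.031, -0.706, 0.706]
ft_force: [0.4, -0.3, -2.6]
width: 0.0182
t 10.8 tcp [ 0.6111 -0.1272  0.0854] jaw -85.04949200323946 q6 1.18 w 0.0182 F [ 0.399  -0.3312 -2.6212]
  shift cm [ 11.43  -0.94 -14.97] rot [-0.     0.149  0.002]
```

Back off in x first (away from the flap), then sideways.

```bash
python3 -m jog '[[[5,-0.9,0,0,0,0,0],[10,-0.9,-3,0,0.05,0,0],[11.4,-0.9,-8,0,0.1,0,0],[11.4,-0.9,-13,0,0.149,0,0],[11.4,-0.9,-15,0,0.149,0,0],[11.4,-0.9,-15,0,0.149,0,0],[11.4,-0.9,-15,0,0.149,0,0],[11.4,-0.9,-15,0,0.149,0,0],[11.4,2,-15,0,0.149,0,0],[11.4,2,-15,0,0.149,0,0]]]'
python3 - <<'E'
from h import *
place('l','a',.029)
c=arm.read_camera("wrist"); cv2.imwrite("pics/w4.png",c["pixels"][:,:,::-1])
E
```

```text
time: 12.0
tcp_pos: [0.4836, 0.0119, 0.0645]
orientation: [0.024, -0.021, -0.707, 0.707]
ft_force: [-0.7, 0.6, -2.4]
width: 0.0185
t 12.0 tcp [0.4836 0.0119 0.0645] jaw -93.63712152126112 q6 1.54 w 0.0185 F [-0.6645  0.6041 -2.389 ]
  shift cm [-0.09  3.55 -0.03] rot [-0.    -0.     0.005]
```

View pics/w4.png

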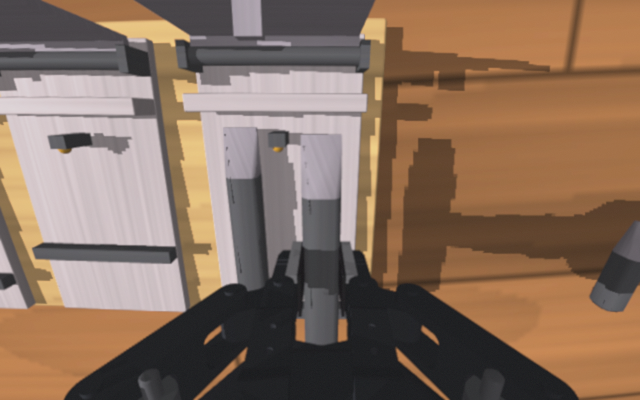

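```bash
python3 -m jog '[[[-0.1,2,0,0,0,0,0],[-0.1,3.2,0,0,0,0,0],[-0.1,3.7,0,0,0,0,0],[-0.1,3.7,0,0,0,0,0],[-0.1,3.7,0,0,0,0,0.4],[-0.1,3.7,0,0,0,0,0.4],[-0.1,3.7,0,0,0,0,0.4],[-0.1,1,0,0,0,0,0.4],[-0.1,-4,0,0,0,0,0.4],[-0.1,-4,0,0,0,0,0.4]]]'
python3 - <<'E'
from h import *
C=find("s",xmax=-.05)
cv2.imwrite("pics/t5.png",C["top"]["pixels"][:,:,::-1])
pick(.424,-.2405,-.223,.05)
E
```

```text
time: 13.3
tcp_pos: [0.487, 0.0118, 0.1083]
orientation: [0.022, -0.023, -0.707, 0.707]
ft_force: [0.4, 0.9, -0.4]
width: 0.0342
s pin [ 0.6115 -0.2454  0.0106] 2 fit [ 0.6143 -0.243   3.1237] iou 0.89 2
s pin [ 0.4253 -0.2434  0.0082] 2 fit [ 0.4255 -0.2411 -0.1848] iou 0.83 2
t 13.6 tcp [0.4846 0.012  0.1045] jaw -93.6293332901263 q6 1.54 w 0.0341 F [-1.119  -0.1787  0.4018]
  shift cm [ 4.92  5.48 25.5 ] rot [-0.001  0.16   0.005]
```

View pics/t5.png

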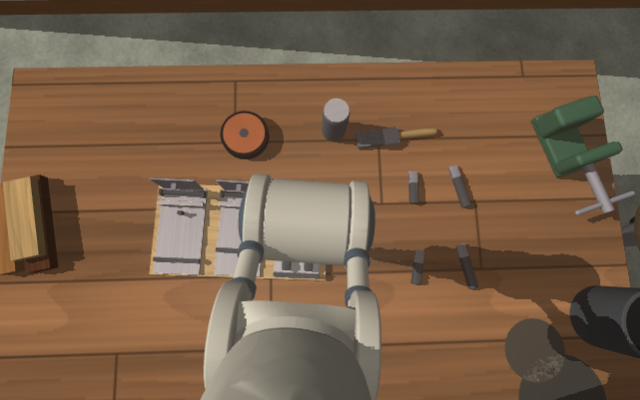

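```bash
python3 -m jog '[[[0,0,5,0,0,0,0.6],[1,0,10,0,0,0,0.6],[2,0,15,0,0,0,0.6],[4,0,20,0,0.05,0,0.6],[4.9,0,25.5,0,0.1,0,0.6],[4.9,2,25.5,0,0.14,0.005,0.6],[4.9,5.5,25.5,0,0.14,0.005,0.6],[4.9,5.5,25.5,0,0.14,0.005,0.6],[4.9,5.5,25.5,0,0.14,0.005,0.6],[4.9,5.5,25.5,0,0.14,0.005,0.6]]]'
python3 - <<'E'
from h import *
c=arm.read_camera("wrist"); cv2.imwrite("pics/w6.png",c["pixels"][:,:,::-1])
pick(.4248,-.2408,-.205,.006)
E
```

```text
time: 14.85
tcp_pos: [0.4198, -0.2396, 0.0507]
orientation: [0.071, -0.072, -0.703, 0.704]
ft_force: [-1.1, -0.8, -0.6]
width: 0.0511
t 14.9 tcp [ 0.4198 -0.2396  0.0507] jaw -101.63141403517787 q6 1.13 w 0.0511 F [0.0796 0.4356 0.1177]
  shift cm [-0.01  4.47  0.01] rot [-0.001  0.002 -0.001]
```

View pics/w6.png

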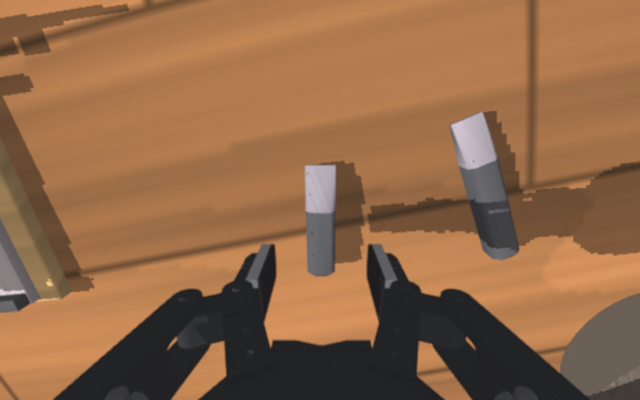

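```bash
python3 -m jog '[[[0,2,0,0,0,0,0.6],[0,3.8,0,0,0,0,0.6],[0,4.45,0,0,0,0,0.6],[0,4.45,0,0,0,0,0],[0,4.45,0,0,0,0,0],[0,4.45,0,0,0,0,0],[0,4.45,0,0,0,0,0],[0,4.45,0,0,0,0,0],[0,1,0,0,0,0,0],[0,-4,0,0,0,0,0]]]'
python3 -c "
from h import *
place('s','a',.095)"
```

```text
time: 16.15
tcp_pos: [0.4192, -0.2391, 0.0915]
orientation: [0.072, -0.071, -0.703, 0.704]
ft_force: [1.2, -0.3, -2.3]
width: 0.018
t 16.1 tcp [ 0.4192 -0.2391  0.0915] jaw -101.63411297160867 q6 1.13 w 0.0180 F [ 1.17   -0.2542 -2.3225]
  shift cm [ -1.98  -0.37 -39.51] rot [-0.    -0.14   0.001]
```

```bash
python3 -m jog '[[[0.5,-0.4,-5,0,-0.02,0,0],[0.5,-0.4,-11,0,-0.05,0,0],[0,-0.4,-17,0,-0.1,0,0],[0,-0.4,-23,0,-0.14,0,0],[-1,-0.4,-29,0,-0.14,0,0],[-2,-0.4,-35,0,-0.14,0,0],[-2,-0.4,-39.5,0,-0.14,0,0],[-2,-0.4,-39.5,0,-0.14,0,0],[-2,2,-39.5,0,-0.14,0,0],[-2,2.5,-39.5,0,-0.14,0,0]]]'
python3 - <<'E'
from h import *
place('s','a',.028)
c=arm.read_camera("wrist"); cv2.imwrite("pics/w7.png",c["pixels"][:,:,::-1])
E
```

```text
time: 17.4
tcp_pos: [0.5174, 0.143, 0.0657]
orientation: [0.023, -0.021, -0.707, 0.707]
ft_force: [-0.8, 0.2, -1.5]
width: 0.018
t 17.4 tcp [0.5174 0.143  0.0657] jaw -93.62912937825432 q6 1.79 w 0.0180 F [-0.8354  0.2033 -1.5232]
  shift cm [-0.09  3.77 -0.09] rot [-0.001 -0.     0.003]
```

View pics/w7.png

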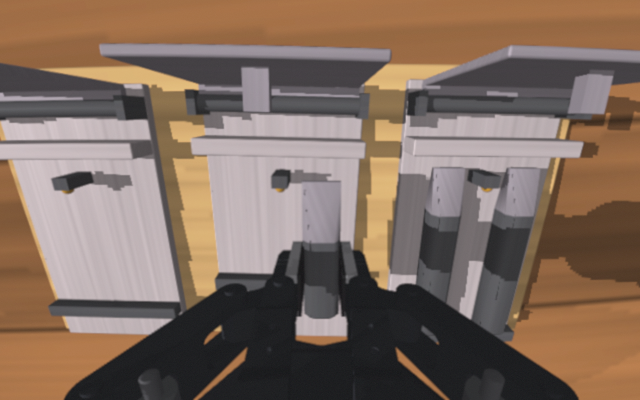

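```bash
cat >> h.py <<'E'
def hold(k,fn=None,zoff=-.006):
    "overlay of expected held chisel in wrist image"
    o=arm.observe(); c=arm.read_camera("wrist"); m=q2r(o["orientation"]).as_matrix(); ax=-m[:,0]
    yaw=np.arctan2(ax[1],ax[0]); t=o["tcp_pos"]
    P=chis(L[k],t[0]+G*ax[0],t[1]+G*ax[1],yaw,t[2]+zoff)
    im=c["pixels"][:,:,::-1].copy()
    for u in proj(c,P): cv2.circle(im,tuple((u*8).round().astype(int).tolist()),24,(0,0,255),-1,cv2.LINE_AA,3)
    if fn: cv2.imwrite(fn,im[100:400,120:520])
E
python3 -c "
from h import *
hold('s','pics/h7.png')"
```

```text
(no output)
```

View pics/h7.png

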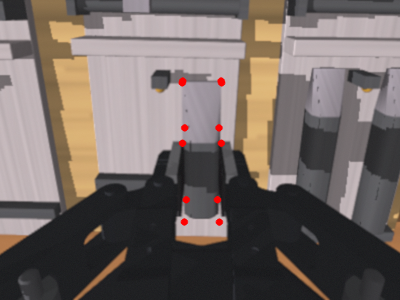

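```bash
python3 -m jog '[[[-0.1,2,-0.1,0,0,0,0],[-0.1,3.3,-0.1,0,0,0,0],[-0.1,3.85,-0.1,0,0,0,0],[-0.1,3.85,-0.1,0,0,0,0],[-0.1,3.85,-0.1,0,0,0,0.4],[-0.1,3.85,-0.1,0,0,0,0.4],[-0.1,3.85,-0.1,0,0,0,0.4],[-0.1,1,-0.1,0,0,0,0.4],[-0.1,-4,-0.1,0,0,0,0.4],[-0.1,-4,-0.1,0,0,0,0.4]]]'
python3 - <<'E'
from h import *
C=find("s",xmax=-.05)
pick(.616,-.2435,-.03,.05)
E
```

```text
time: 18.75
tcp_pos: [0.521, 0.1444, 0.1096]
orientation: [-0.021, 0.024, 0.707, -0.707]
ft_force: [0.2, 0.7, -1.1]
width: 0.0339
s pin [ 0.6138 -0.2464  0.0113] 1 fit [ 0.615  -0.2429 -0.0424] iou 0.90 2
t 19.1 tcp [0.5185 0.1439 0.1054] jaw -93.65194082836253 q6 1.79 w 0.0346 F [ 0.3322  1.3594 -0.0778]
  shift cm [-11.72   5.53  38.06] rot [-0.001 -0.034  0.004]
```

```bash
python3 -m jog '[[[1,0,6,0,0,0,0.6],[1,0,12,0,0,0,0.6],[1,0,18,0,0,0,0.6],[0,0,24,0,0,0,0.6],[-4,0,30,0,-0.03,0.004,0.6],[-9,2,36,0,-0.03,0.004,0.6],[-11.7,5.5,38,0,-0.03,0.004,0.6],[-11.7,5.5,38,0,-0.03,0.004,0.6],[-11.7,5.5,38,0,-0.03,0.004,0.6],[-11.7,5.5,38,0,-0.03,0.004,0.6]]]'
python3 - <<'E'
from h import *
c=arm.read_camera("wrist"); cv2.imwrite("pics/w8.png",c["pixels"][:,:,::-1])
pick(.6155,-.2435,-.037,.006)
E
```

```text
time: 20.3
tcp_pos: [0.6103, -0.2417, 0.0508]
orientation: [0.012, -0.012, -0.707, 0.707]
ft_force: [-0.3, 0.1, -1.2]
width: 0.0516
t 20.4 tcp [ 0.6105 -0.2418  0.0511] jaw -91.88351877002519 q6 1.14 w 0.0515 F [-0.2237 -0.8001  1.0752]
  shift cm [0.   4.51 0.15] rot [-0.001  0.004 -0.001]
```

View pics/w8.png

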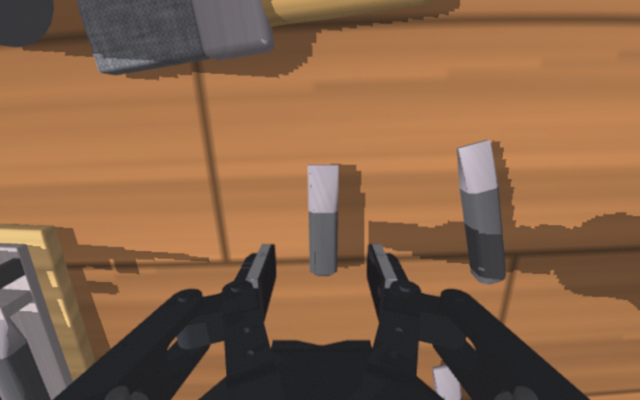

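```bash
python3 -m jog '[[[0,2,0.1,0,0,0,0.6],[0,3.8,0.1,0,0,0,0.6],[0,4.5,0.1,0,0,0,0.6],[0,4.5,0.1,0,0,0,0],[0,4.5,0.1,0,0,0,0],[0,4.5,0.1,0,0,0,0],[0,4.5,0.1,0,0,0,0],[0,4.5,0.1,0,0,0,0],[0,1,0.1,0,0,0,0],[0,-4,0.1,0,0,0,0]]]'
python3 -c "
from h import *
place('s','b',.095)"
```

```text
time: 21.6
tcp_pos: [0.6095, -0.2423, 0.0908]
orientation: [-0.012, 0.011, 0.707, -0.707]
ft_force: [0.9, -0.0, -2.0]
width: 0.0179
t 21.6 tcp [ 0.6095 -0.2423  0.0908] jaw -91.88779392384515 q6 1.13 w 0.0179 F [ 0.8619 -0.0232 -1.9564]
  shift cm [ 10.25  -0.38 -43.29] rot [0.    0.03  0.002]
```

```bash
python3 -m jog '[[[5,-0.4,-3,0,0,0,0],[10,-0.4,-7,0,0.03,0,0],[11,-0.4,-13,0,0.03,0,0],[11,-0.4,-19,0,0.03,0,0],[11,-0.4,-25,0,0.03,0,0],[11,-0.4,-31,0,0.03,0,0],[10.3,-0.4,-37,0,0.03,0,0],[10.25,-0.4,-43,0,0.03,0,0],[10.25,-0.4,-43.3,0,0.03,0,0],[10.25,1.5,-43.3,0,0.03,0,0]]]'
python3 -c "
from h import *
place('s','b',.0275)
hold('s','pics/h9.png')"
```

```text
time: 22.85
tcp_pos: [0.5219, 0.1945, 0.0768]
orientation: [-0.022, 0.022, 0.707, -0.706]
ft_force: [-0.1, -0.7, -1.6]
width: 0.0187
t 22.9 tcp [0.5219 0.1945 0.0768] jaw -93.51662343816687 q6 1.88 w 0.0187 F [-0.1035 -0.6786 -1.636 ]
  shift cm [0.05 4.93 0.08] rot [0.001 0.002 0.   ]
```

View pics/h9.png

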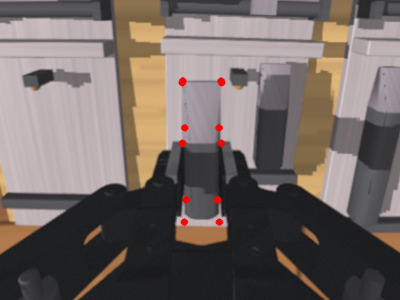

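```bash
python3 -m jog '[[[0,2,0.05,0,0,0,0],[0,4,0.05,0,0,0,0],[0,4.95,0.05,0,0,0,0],[0,4.95,0.05,0,0,0,0],[0,4.95,0.05,0,0,0,0.4],[0,4.95,0.05,0,0,0,0.4],[0,4.95,0.05,0,0,0,0.4],[0,2,0.05,0,0,0,0.4],[0,-2.5,0.05,0,0,0,0.4],[0,-3,0.05,0,0,0,0.4]]]'
python3 - <<'E'
from h import *
C=find("m",xmax=-.05)
pick(.4244,-.356,.2185,.05)
E
```

```text
time: 24.15
tcp_pos: [0.522, 0.1934, 0.1068]
orientation: [-0.022, 0.022, 0.707, -0.706]
ft_force: [0.3, -0.1, 0.0]
width: 0.0344
m pin [ 0.6137 -0.3583  0.009 ] 2 fit [ 0.6183 -0.3556  0.2315] iou 0.91 1
m pin [ 0.4251 -0.3548  0.0124] 2 fit [ 0.4253 -0.3557  0.1998] iou 0.90 2
t 24.4 tcp [0.5199 0.1929 0.1031] jaw -93.56714551174724 q6 1.88 w 0.0339 F [-0.7157  0.1729 -0.1006]
  shift cm [ 6.56  5.39 55.51] rot [-0.    -0.281  0.006]
```

```bash
python3 -m jog '[[[1,0,6,0,0,0,0.6],[1,0,12,0,-0.03,0,0.6],[2,0,18,0,-0.06,0,0.6],[2,0,24,0,-0.1,0,0.6],[3,0,30,0,-0.15,0.004,0.6],[4,0,36,0,-0.2,0.004,0.6],[5,0,42,0,-0.25,0.004,0.6],[6,1,48,0,-0.275,0.004,0.6],[6.6,3,54,0,-0.275,0.004,0.6],[6.6,5.4,55.5,0,-0.275,0.004,0.6]]]'
python3 - <<'E'
from h import *
pick(.4248,-.3558,.209,.006)
c=arm.read_camera("wrist"); cv2.imwrite("pics/w10.png",c["pixels"][:,:,::-1])
E
```

```text
time: 25.7
tcp_pos: [0.4184, -0.3605, 0.0488]
orientation: [-0.074, 0.074, -0.703, 0.704]
ft_force: [0.5, 1.0, 0.5]
width: 0.0513
t 25.7 tcp [ 0.4184 -0.3605  0.0488] jaw -77.98718316544425 q6 0.54 w 0.0513 F [0.4944 0.969  0.4612]
  shift cm [-0.23  4.27 -0.33] rot [-0.001  0.001  0.001]
```

View pics/w10.png

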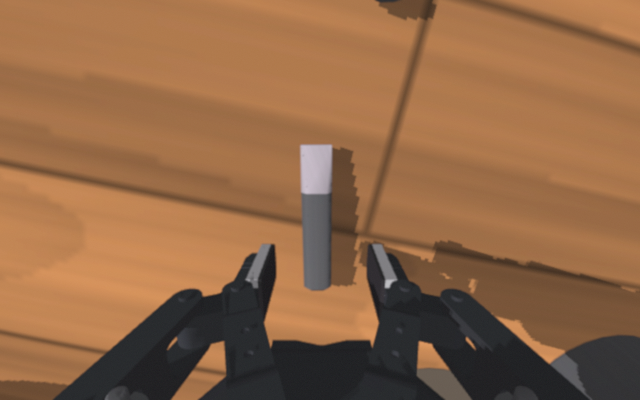

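```bash
python3 -m jog '[[[-0.2,2,-0.3,0,0,0,0.6],[-0.2,3.6,-0.3,0,0,0,0.6],[-0.2,4.3,-0.3,0,0,0,0.6],[-0.2,4.3,-0.3,0,0,0,0],[-0.2,4.3,-0.3,0,0,0,0],[-0.2,4.3,-0.3,0,0,0,0],[-0.2,4.3,-0.3,0,0,0,0],[-0.2,4.3,-0.3,0,0,0,0],[-0.2,1,-0.3,0,0,0,0],[-0.2,-4,-0.3,0,0,0,0]]]'
python3 -c "
from h import *
place('m','a',.095)"
```

```text
time: 27.0
tcp_pos: [0.4184, -0.3558, 0.0861]
orientation: [0.072, -0.076, 0.704, -0.702]
ft_force: [0.4, -1.1, -2.5]
width: 0.0186
t 27.0 tcp [ 0.4184 -0.3558  0.0861] jaw -77.98194243540055 q6 0.55 w 0.0186 F [ 0.4037 -1.1188 -2.4554]
  shift cm [-22.57  -0.74 -60.38] rot [0.003 0.273 0.005]
```

```bash
python3 -m jog '[[[-2,-0.7,-6,0,0.03,0,0],[-4.5,-0.7,-12,0,0.06,0,0],[-6.8,-0.7,-18,0,0.1,0,0],[-9,-0.7,-24,0,0.13,0,0],[-11.3,-0.7,-30,0,0.16,0,0],[-13.5,-0.7,-36,0,0.2,0,0],[-15.8,-0.7,-42,0,0.23,0,0],[-18,-0.7,-48,0,0.273,0.005,0],[-20.3,-0.7,-54,0,0.273,0.005,0],[-22.5,-0.7,-60.3,0,0.273,0.005,0]]]'
python3 -c "
from h import *
place('m','a',.06)
hold('m','pics/h11.png')"
```

```text
time: 28.25
tcp_pos: [0.5104, 0.2635, 0.0949]
orientation: [-0.022, 0.022, 0.708, -0.706]
ft_force: [1.6, -0.4, -3.5]
width: 0.0185
t 28.2 tcp [0.5104 0.2635 0.0949] jaw -93.60724856112574 q6 2.00 w 0.0185 F [ 1.6281 -0.3804 -3.5443]
  shift cm [-0.19  3.49 -1.82] rot [ 0.004  0.    -0.   ]
```

View pics/h11.png

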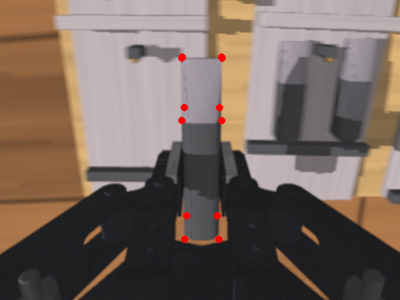

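```bash
python3 -m jog '[[[-0.2,0,-1.8,0,0,0,0],[-0.2,2,-1.8,0,0,0,0],[-0.2,4.5,-1.8,0,0,0,0],[-0.2,6,-1.8,0,0,0,0],[-0.2,6.7,-1.8,0,0,0,0],[-0.2,6.7,-1.8,0,0,0,0],[-0.2,6.7,-1.8,0,0,0,0.4],[-0.2,6.7,-1.8,0,0,0,0.4],[-0.2,6.7,-1.8,0,0,0,0.4],[-0.2,3,-1.8,0,0,0,0.4]]]'
python3 - <<'E'
from h import *
C=find("m",xmax=-.05)
pick(.6185,-.3556,.23,.1)
E
```

```text
time: 29.55
tcp_pos: [0.5134, 0.2878, 0.0641]
orientation: [-0.022, 0.021, 0.709, -0.705]
ft_force: [0.5, 0.3, 0.2]
width: 0.0341
m pin [ 0.6132 -0.3563  0.0094] 2 fit [ 0.6163 -0.356   0.2334] iou 0.85 2
t 29.9 tcp [0.5145 0.2882 0.065 ] jaw -93.48785549028179 q6 2.03 w 0.0340 F [-0.5731 -0.0142  0.2294]
  shift cm [-13.83  -3.9   63.75] rot [ 0.006 -0.291 -0.003]
```

```bash
python3 -m jog '[[[0,-3,0,0,0,0,0.4],[0,-6,0,0,0,0,0.4],[1,-9,1.2,0,0,0,0.4],[5,-10,1.2,0,0,0,0.4],[6,-10,1.2,0,0,0,0.4],[6,-10,1.2,0,0,0,0.4],[6,-10,1.2,0,0,0,0.4],[6,-10,1.2,0,0,0,0.4],[6,-10,1.2,0,0,0,0.4],[6,-10,1.2,0,0,0,0.4]]]'
cat > ovw.py <<'E'
import sys
from h import *
c=arm.read_camera("wrist"); im=c["pixels"][:,:,::-1].copy(); cv2.imwrite(f"pics/raw_{sys.argv[1]}.png",im)
for k in "sml":
    drawbox(im,c,k,(55,-52,8),(55.1,52,30),(0,255,0))
    drawbox(im,c,k,(STOP[k]-.1,-52,8),(STOP[k],52,18),(0,0,255))
    drawbox(im,c,k,(35,-5,8),(43,5,29),(255,0,255))
    drawbox(im,c,k,(-100,-52,7.9),(100,52,8),(0,255,255))
cv2.imwrite(f"pics/ovw_{sys.argv[1]}.png",im)
print([ (d["at"].round(4),round(d["conf"],2)) for d in arm.pinpoint("chisel_m1","wrist")])
print([ (d["at"].round(4),round(d["conf"],2)) for d in arm.pinpoint("seat_m_a","wrist")])
print("tcp",arm.observe()["tcp_pos"])
E
python3 ovw.py 12
```

```text
time: 31.1
tcp_pos: [0.4538, 0.2792, 0.1647]
orientation: [-0.021, 0.022, 0.709, -0.704]
ft_force: [1.0, 0.0, -0.3]
width: 0.0338Traceback (most recent call last):
  File "ovw.py", line 10, in <module>
    print([ (d["at"].round(4),round(d["conf"],2)) for d in arm.pinpoint("chisel_m1","wrist")])
             ^^^^^^^^^^^^^
AttributeError: 'list' object has no attribute 'round'. Did you mean: 'count'?
```

View pics/ovw_12.png

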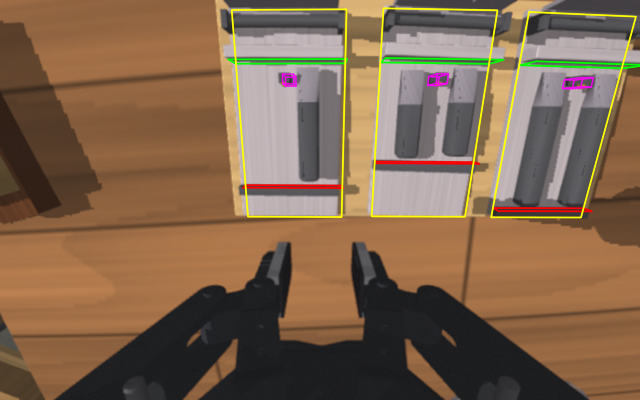

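View pics/raw_12.png

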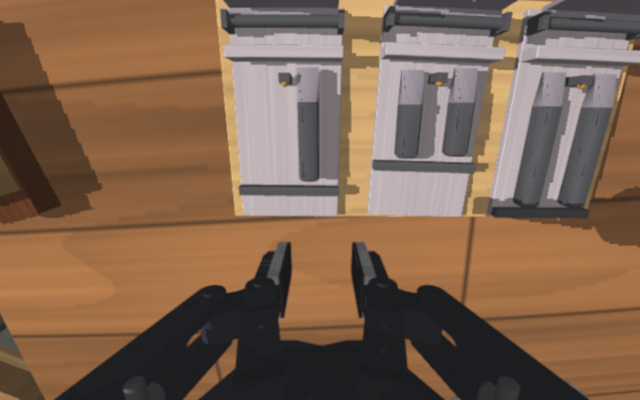

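```bash
sed -i 's/.5245,.3060/.5245,.3088/' h.py; python3 -c "
from h import *
pick(.6173,-.3558,.231,.1)"
```

```text
t 31.2 tcp [0.4537 0.2792 0.1647] jaw -93.49092812760986 q6 2.07 w 0.0343 F [-0.076  -0.0853  0.2533]
  shift cm [-19.71   6.09  62.58] rot [ 0.006 -0.292 -0.003]
```

```bash
python3 -m jog '[[[0,0,6,0,0,0,0.6],[0,0,12,0,-0.03,0,0.6],[0,0,18,0,-0.06,0,0.6],[0,0,24,0,-0.1,0,0.6],[0,0,30,0,-0.15,0,0.6],[0,0,36,0,-0.2,0,0.6],[-4,2,41,0,-0.25,0,0.6],[-8,3,46,0,-0.29,0,0.6],[-12,4,51,0,-0.29,0,0.6],[-16,5,56,0,-0.29,0,0.6]]]'
python3 - <<'E'
from h import *
find("m",xmax=-.05)
arm.read_camera("top")
pick(.6173,-.3558,.231,.05)
E
```

```text
time: 32.45
tcp_pos: [0.5738, -0.2818, 0.1128]
orientation: [0.082, -0.079, 0.705, -0.7]
ft_force: [0.3, 0.1, 0.2]
width: 0.051
m pin [ 0.6109 -0.358   0.0113] 1 fit [ 0.6167 -0.3558  0.2074] iou 0.90 1
m pin [ 0.7489 -0.2097  0.0028] 1 no mask
t 32.8 tcp [ 0.5723 -0.2789  0.1133] jaw -76.84054213941214 q6 0.79 w 0.0510 F [ 0.2813  0.0091 -1.1242]
  shift cm [-2.11  6.28  8.55] rot [ 0.006 -0.001 -0.004]
```

```bash
python3 -m jog '[[[-1,1,4,0,0,0,0.6],[-2.1,3,8.5,0.006,0,-0.004,0.6],[-2.1,5,8.5,0.006,0,-0.004,0.6],[-2.1,6.3,8.5,0.006,0,-0.004,0.6],[-2.1,6.3,8.5,0.006,0,-0.004,0.6],[-2.1,6.3,8.5,0.006,0,-0.004,0.6],[-2.1,6.3,8.5,0.006,0,-0.004,0.6],[-2.1,6.3,8.5,0.006,0,-0.004,0.6],[-2.1,6.3,8.5,0.006,0,-0.004,0.6],[-2.1,6.3,8.5,0.006,0,-0.004,0.6]]]'
python3 - <<'E'
from h import *
c=arm.read_camera("wrist"); cv2.imwrite("pics/w13.png",c["pixels"][:,:,::-1])
pick(.6171,-.3558,.231,.006)
E
```

```text
time: 34.05
tcp_pos: [0.6122, -0.3565, 0.0499]
orientation: [0.081, -0.081, 0.703, -0.702]
ft_force: [-0.4, -0.1, 0.7]
width: 0.051
t 34.1 tcp [ 0.6122 -0.3565  0.0499] jaw -76.84606919826332 q6 0.73 w 0.0513 F [-1.169   0.0899 -0.1811]
  shift cm [0.01 4.39 0.05] rot [ 0.    -0.001  0.   ]
```

View pics/w13.png

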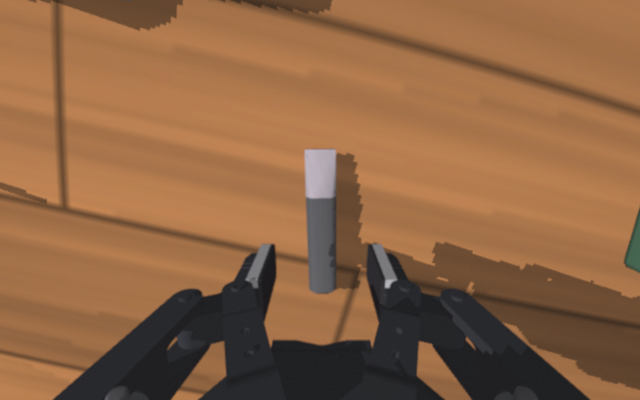

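```bash
python3 -m jog '[[[0,2,0,0,0,0,0.6],[0,3.7,0,0,0,0,0.6],[0,4.4,0,0,0,0,0.6],[0,4.4,0,0,0,0,0],[0,4.4,0,0,0,0,0],[0,4.4,0,0,0,0,0],[0,4.4,0,0,0,0,0],[0,4.4,0,0,0,0,0],[0,1,0,0,0,0,0],[0,-4,0,0,0,0,0]]]'
python3 -c "
from h import *
place('m','b',.095)"
```

```text
time: 35.35
tcp_pos: [0.6112, -0.3558, 0.0892]
orientation: [0.08, -0.082, 0.703, -0.702]
ft_force: [0.2, -0.4, -2.4]
width: 0.0183
t 35.4 tcp [ 0.6112 -0.3558  0.0892] jaw -76.85030687554308 q6 0.73 w 0.0183 F [ 0.1516 -0.4045 -2.4245]
  shift cm [ -6.48  -0.39 -69.36] rot [0.003 0.293 0.003]
```

```bash
python3 -m jog '[[[5,-0.4,-2,0,0.03,0,0],[9,-0.4,-6,0,0.06,0,0],[8,-0.4,-12,0,0.1,0,0],[7,-0.4,-18,0,0.14,0,0],[5.5,-0.4,-24,0,0.18,0,0],[4,-0.4,-30,0,0.22,0,0],[2.7,-0.4,-36,0,0.26,0,0],[1.3,-0.4,-42,0,0.293,0.003,0],[0,-0.4,-48,0,0.293,0.003,0],[-1.5,-0.4,-54,0,0.293,0.003,0]]]'
python3 -c "
from h import *
arm.read_camera('top')
arm.read_camera('top')
arm.read_camera('top')
place('m','b',.095)"
```

```text
time: 36.6
tcp_pos: [0.5026, 0.1755, 0.0949]
orientation: [-0.023, 0.022, 0.708, -0.706]
ft_force: [1.9, -0.2, -1.0]
width: 0.0183
t 36.8 tcp [0.5027 0.1763 0.0948] jaw -93.384900335291 q6 1.85 w 0.0183 F [-0.6734 -0.7289 -2.5702]
  shift cm [ -0.46   0.02 -15.86] rot [0.003 0.004 0.   ]
```

```bash
python3 -m jog '[[[0,0,-6,0,0,0,0],[-0.5,0,-12,0,0,0,0],[-0.5,0,-15.9,0.003,0.004,0,0],[-0.5,0,-15.9,0.003,0.004,0,0],[-0.5,1,-15.9,0.003,0.004,0,0],[-0.5,2,-15.9,0.003,0.004,0,0],[-0.5,2,-15.9,0.003,0.004,0,0],[-0.5,2,-15.9,0.003,0.004,0,0],[-0.5,2,-15.9,0.003,0.004,0,0],[-0.5,2,-15.9,0.003,0.004,0,0]]]'
python3 -c "
from h import *
hold('m','pics/h14.png')
place('m','b',.0275)"
```

```text
time: 38.0
tcp_pos: [0.5172, 0.3348, 0.0755]
orientation: [-0.022, 0.022, 0.707, -0.707]
ft_force: [0.6, -0.2, -1.3]
width: 0.0185
t 38.0 tcp [0.5171 0.3348 0.0754] jaw -93.61287782857819 q6 2.11 w 0.0185 F [-0.2449  0.1669 -2.0155]
  shift cm [0.05 4.79 0.05] rot [ 0. -0. -0.]
```

View pics/h14.png

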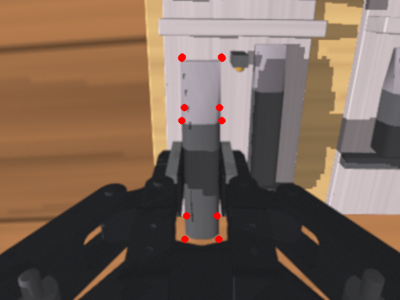

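```bash
python3 -m jog '[[[0,2,-0.1,0,0,0,0],[0,4,-0.1,0,0,0,0],[0,4.8,-0.1,0,0,0,0],[0,4.8,-0.1,0,0,0,0],[0,4.8,-0.1,0,0,0,0.32],[0,4.8,-0.1,0,0,0,0.32],[0,4.8,-0.1,0,0,0,0.32],[0,2,-0.1,0,0,0,0.32],[0,-3,-0.1,0,0,0,0.32],[0,-7,-0.1,0,0,0,0.32]]]'
python3 -m jog '[[[3,-3,0,0,0,0,0],[6,-3,0,0,0,0,0],[6,-3,3,0,0,0,0],[6,-3,6,0,0,0,0],[6,-3,8,0,0,0,0],[6,-3,8,0,0,0,0],[6,-3,8,0,0,0,0],[6,-3,8,0,0,0,0],[6,-3,8,0,0,0,0],[6,-3,8,0,0,0,0]]]'
sed -i 's/d\["at"\].round(4)/np.round(d["at"],4)/' ovw.py; python3 ovw.py 15
```

```text
time: 39.3
tcp_pos: [0.5173, 0.3359, 0.1474]
orientation: [-0.022, 0.023, 0.707, -0.707]
ft_force: [0.4, -0.0, -0.7]
width: 0.0273
time: 40.55
tcp_pos: [0.4524, 0.26, 0.1772]
orientation: [-0.022, 0.023, 0.707, -0.707]
ft_force: [0.0, -0.0, -0.1]
width: 0.0
[(array([0.5176, 0.3354, 0.0271]), 0.92), (array([0.5186, 0.2843, 0.0273]), 0.6)]
[(array([0.5168, 0.285 , 0.0371]), 0.82), (array([0.5245, 0.3311, 0.0305]), 0.7), (array([0.4897, 0.0615, 0.0298]), 0.57)]
tcp [0.4524 0.2599 0.1772]
```

View pics/ovw_15.png

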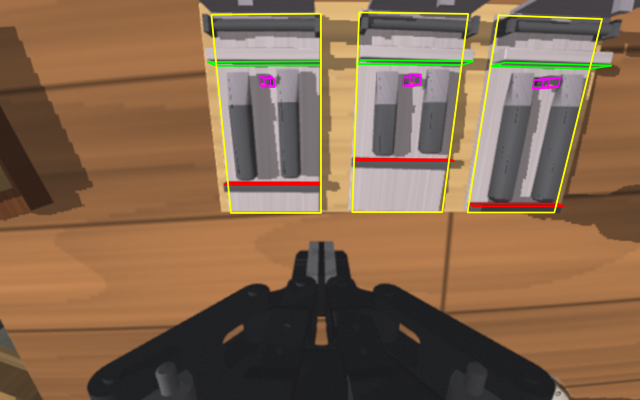

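View pics/raw_15.png

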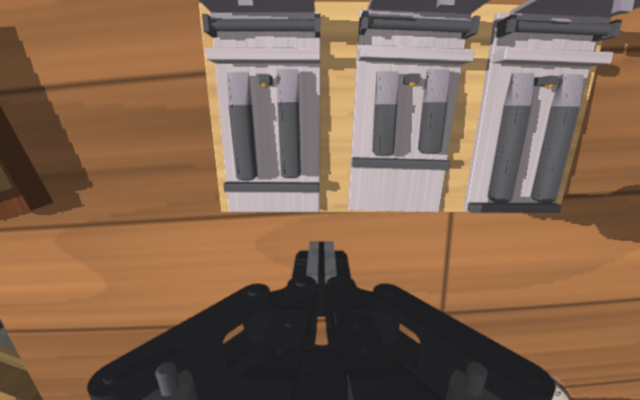

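```bash
cat >> h.py <<'E'
def flap(k,stage):
    o=arm.observe(); r=q2r(o["orientation"]); H=np.array([85,22])
    print("t %.1f"%o["time"],o["tcp_pos"],"F",o["ft_force"],"q6 %.2f"%o["qpos"][5],"rot",(r.inv()*down(TH-np.pi/2)).as_rotvec().round(3))
    W=[]
    if stage==0: W=[("hover",130,200),("down",130,87)]
    else:
        for a in (90,80,70,60,50,40,30,22,15,8,3,0,-2):
            p=np.radians(a); C=H+65*np.array([-np.cos(p),np.sin(p)])+14*np.array([np.sin(p),np.cos(p)])
            W.append((a,C[0]+11,C[1]))
        W.append(("up",W[-1][1],100))
    for n,x,z in W:
        t=tw(k,[[x/1000,0,z/1000]])[0]; print(n,np.round(r.inv().apply(t-o["tcp_pos"])*100,1),"z %.3f"%t[2])
E
python3 -c "
from h import *
flap('l',0)"
```

```text
t 40.7 [0.4524 0.2599 0.1772] F [ 0.2743  0.1906 -0.262 ] q6 2.04 rot [ 0.     0.    -0.001]
hover [-19.9  -3.5  22. ] z 0.212
down [-19.9   7.8  22. ] z 0.099
```

```bash
python3 -m jog '[[[0,-3.5,6,0,0,0,0],[0,-3.5,12,0,0,0,0],[-3,-3.5,17,0,0,0,0],[-8,-3.5,21,0,0,0,0],[-14,-3.5,22,0,0,0,0],[-19.9,-3.5,22,0,0,0,0],[-19.9,-3.5,22,0,0,0,0],[-19.9,-3.5,22,0,0,0,0],[-19.9,-3.5,22,0,0,0,0],[-19.9,-3.5,22,0,0,0,0]]]'
python3 -c "
from h import *
c=arm.read_camera('scene'); cv2.imwrite('pics/s16.png',c['pixels'][:,:,::-1])
c=arm.read_camera('top'); cv2.imwrite('pics/t16.png',c['pixels'][:,:,::-1])
flap('l',0)"
```

```text
time: 41.95
tcp_pos: [0.6364, 0.028, 0.2127]
orientation: [-0.022, 0.023, 0.707, -0.707]
ft_force: [0.5, 0.8, -0.2]
width: 0.0002
t 42.0 [0.6367 0.0279 0.2127] F [ 0.5036  0.3107 -0.5271] q6 1.58 rot [ 0.     0.    -0.001]
hover [-0.1  0.1  0. ] z 0.212
down [-0.1 11.4  0. ] z 0.099
```

View pics/s16.png

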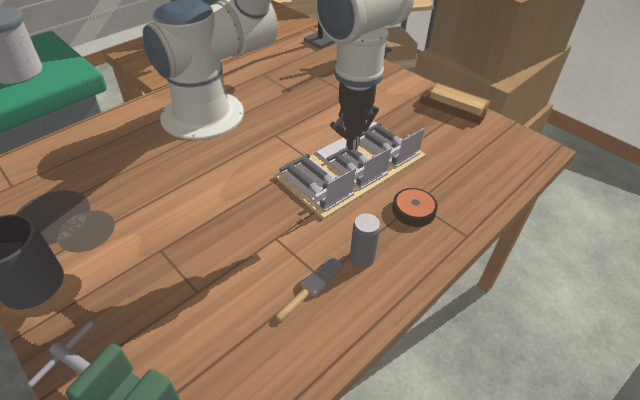

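View pics/t16.png

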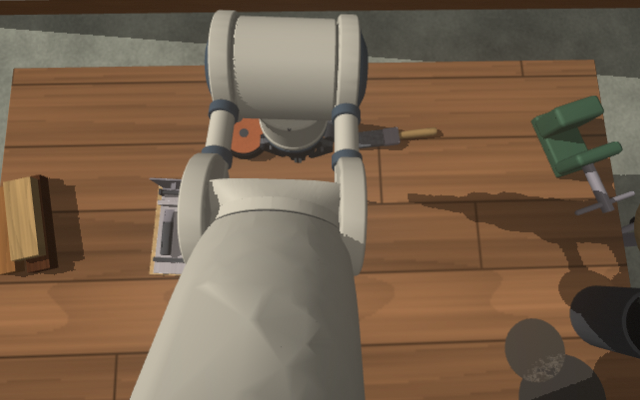

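```bash
python3 -m jog '[[[0,3,0,0,0,0,0],[0,6,0,0,0,0,0],[0,9,0,0,0,0,0],[-0.1,11.4,0,0,0,0,0],[-0.1,11.4,0,0,0,0,0],[-0.1,11.4,0,0,0,0,0],[-0.1,11.4,0,0,0,0,0],[-0.1,11.4,0,0,0,0,0],[-0.1,11.4,0,0,0,0,0],[-0.1,11.4,0,0,0,0,0]]]'
python3 -c "
from h import *
flap('l',1)"
```

```text
time: 43.3
tcp_pos: [0.6379, 0.0279, 0.0988]
orientation: [-0.022, 0.023, 0.707, -0.707]
ft_force: [-0.5, 0.4, 0.1]
width: 0.0002
t 43.3 [0.6379 0.0279 0.0988] F [-0.5001  0.4309  0.1429] q6 1.58 rot [ 0.     0.    -0.001]
90 [ 2. -0.  0.] z 0.099
80 [ 3.2 -0.2  0. ] z 0.100
70 [ 4.3 -0.1  0. ] z 0.100
60 [5.5 0.1 0. ] z 0.097
50 [6.5 0.6 0. ] z 0.093
40 [7.5 1.2 0. ] z 0.087
30 [8.4 2.  0. ] z 0.079
22 [8.9 2.7 0. ] z 0.071
15 [9.4 3.4 0. ] z 0.064
8 [9.7 4.2 0. ] z 0.057
3 [9.9 4.7 0. ] z 0.051
0 [9.9 5.1 0. ] z 0.048
-2 [10.   5.3  0. ] z 0.046
up [10.  -1.3  0. ] z 0.112
```

```bash
python3 -m jog '[[[1.8,0,0,0,0,0,0],[3,0,0,0,0,0,0],[4.3,0,0,0,0,0,0],[5.5,0.1,0,0,0,0,0],[6.5,0.6,0,0,0,0,0],[7.5,1.2,0,0,0,0,0],[8.4,2,0,0,0,0,0],[8.9,2.7,0,0,0,0,0],[9.4,3.4,0,0,0,0,0],[9.5,3.6,0,0,0,0,0]]]'
python3 -c "
from h import *
c=arm.read_camera('scene'); cv2.imwrite('pics/s17.png',c['pixels'][100:300,200:500,::-1])
flap('l',1)"
```

```text
time: 44.55
tcp_pos: [0.5427, 0.0339, 0.0621]
orientation: [-0.022, 0.022, 0.707, -0.707]
ft_force: [-1.0, -0.5, 1.3]
width: -0.0
t 44.6 [0.5427 0.0339 0.0621] F [-0.8737  0.0888  1.8806] q6 1.59 rot [ 0.  0. -0.]
90 [-7.5 -3.7  0. ] z 0.099
80 [-6.4 -3.8  0. ] z 0.100
70 [-5.2 -3.8  0. ] z 0.100
60 [-4.1 -3.5  0. ] z 0.097
50 [-3.  -3.1  0. ] z 0.093
40 [-2.  -2.4  0. ] z 0.087
30 [-1.2 -1.7  0. ] z 0.079
22 [-0.6 -0.9  0. ] z 0.071
15 [-0.2 -0.2  0. ] z 0.064
8 [0.1 0.5 0. ] z 0.057
3 [0.3 1.1 0. ] z 0.051
0 [0.4 1.4 0. ] z 0.048
-2 [0.4 1.6 0. ] z 0.046
up [ 0.4 -5.   0. ] z 0.112
```

View pics/s17.png

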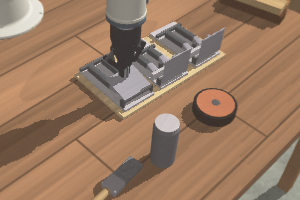

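```bash
python3 -m jog '[[[0.1,0.4,0,0,0,0,0],[0.2,0.7,0,0,0,0,0],[0.3,1,0,0,0,0,0],[0.4,1.2,0,0,0,0,0],[0.4,1.4,0,0,0,0,0],[0.4,1.5,0,0,0,0,0],[0.4,1.6,0,0,0,0,0],[0.4,1.6,0,0,0,0,0],[0.4,1.6,0,0,0,0,0],[0.4,1.6,0,0,0,0,0]]]'
```

```text
time: 45.85
tcp_pos: [0.5383, 0.0342, 0.0462]
orientation: [-0.022, 0.022, 0.707, -0.707]
ft_force: [-5.0, 0.2, 5.9]
width: -0.0001
```

```bash
python3 -m jog '[[[0,0.1,0,0,0,0,0],[0,0.2,0,0,0,0,0],[0,0.2,0,0,0,0,0],[0,0.2,0,0,0,0,0],[0,0.2,0,0,0,0,0],[0,0.2,0,0,0,0,0],[0,0.2,0,0,0,0,0],[0,0.2,0,0,0,0,0],[0,0.2,0,0,0,0,0],[0,0.2,0,0,0,0,0]]]'
```

```text
time: 47.1
tcp_pos: [0.5381, 0.0342, 0.0451]
orientation: [-0.022, 0.022, 0.707, -0.707]
ft_force: [-8.0, 0.1, 23.9]
width: -0.0003
```

```bash
python3 -m jog '[[[0,-1,0,0,0,0,0],[0,-3,0,0,0,0,0],[0,-7,0,0,0,0,0],[0,-12,0,0,0,0,0],[0,-16.5,0,0,0,0,0],[0,-16.5,-4,0,0,0,0],[0,-16.5,-8,0,0,0,0],[0,-16.5,-13,0,0,0,0],[-4,-16.5,-13.4,0,0,0,0],[-8,-16.5,-13.4,0,0,0,0]]]'
python3 -c "
from h import *
c=arm.read_camera('scene'); cv2.imwrite('pics/s18.png',cv2.resize(c['pixels'][100:250,250:450,::-1],None,fx=3,fy=3))
arm.read_camera('wrist')
flap('s',0)"
```

```text
time: 48.35
tcp_pos: [0.6273, 0.1639, 0.2106]
orientation: [-0.021, 0.022, 0.707, -0.707]
ft_force: [0.5, -0.1, 0.4]
width: 0.0
t 48.5 [0.6297 0.1627 0.21  ] F [-0.5009  0.451  -0.8032] q6 1.79 rot [ 0.001  0.    -0.002]
hover [-1.7 -0.2  0.1] z 0.212
down [-1.7 11.1  0.1] z 0.099
```

View pics/s18.png

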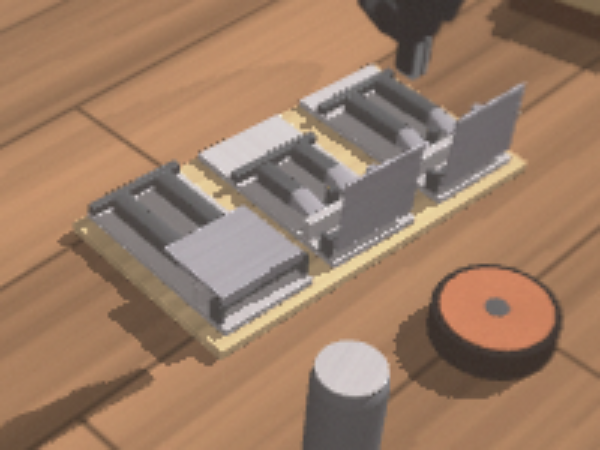

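```bash
python3 -m jog '[[[-1.7,0,0.1,0,0,0,0],[-1.7,0,0.1,0,0,0,0],[-1.7,3,0.1,0,0,0,0],[-1.7,6,0.1,0,0,0,0],[-1.7,9,0.1,0,0,0,0],[-1.7,11.1,0.1,0,0,0,0],[-1.7,11.1,0.1,0,0,0,0],[-1.7,11.1,0.1,0,0,0,0],[-1.7,11.1,0.1,0,0,0,0],[-1.7,11.1,0.1,0,0,0,0]]]'
python3 -c "
from h import *
flap('s',1)"
```

```text
time: 49.7
tcp_pos: [0.6471, 0.1608, 0.0998]
orientation: [-0.021, 0.023, 0.707, -0.706]
ft_force: [-0.0, -0.2, -0.8]
width: -0.0002
t 49.7 [0.6471 0.1608 0.0998] F [-0.0061 -0.2415 -0.7572] q6 1.79 rot [ 0.001  0.    -0.003]
90 [ 2.1  0.1 -0. ] z 0.099
80 [ 3.2 -0.1 -0. ] z 0.100
70 [ 4.4 -0.  -0. ] z 0.100
60 [ 5.5  0.2 -0. ] z 0.097
50 [ 6.6  0.7 -0. ] z 0.093
40 [ 7.5  1.3 -0. ] z 0.087
30 [8.4 2.1 0. ] z 0.079
22 [9.  2.8 0. ] z 0.071
15 [9.4 3.5 0. ] z 0.064
8 [9.7 4.3 0. ] z 0.057
3 [9.9 4.8 0. ] z 0.051
0 [10.   5.1  0. ] z 0.048
-2 [10.   5.4  0. ] z 0.046
up [10.  -1.3 -0. ] z 0.112
```

```bash
python3 -m jog '[[[1.8,0,0,0,0,0,0],[3.1,0,0,0,0,0,0],[4.4,0,0,0,0,0,0],[5.5,0.2,0,0,0,0,0],[6.6,0.7,0,0,0,0,0],[7.5,1.3,0,0,0,0,0],[8.4,2.1,0,0,0,0,0],[9,2.8,0,0,0,0,0],[9.4,3.5,0,0,0,0,0],[9.5,3.7,0,0,0,0,0]]]'
python3 -m jog '[[[0.1,0.3,0,0,0,0,0],[0.2,0.6,0,0,0,0,0],[0.3,0.9,0,0,0,0,0],[0.4,1.1,0,0,0,0,0],[0.4,1.3,0,0,0,0,0],[0.4,1.5,0,0,0,0,0],[0.4,1.6,0,0,0,0,0],[0.4,1.7,0,0,0,0,0],[0.4,1.8,0,0,0,0,0],[0.4,1.8,0,0,0,0,0]]]'
```

```text
time: 50.95
tcp_pos: [0.5519, 0.1667, 0.0619]
orientation: [-0.021, 0.023, 0.707, -0.707]
ft_force: [-0.6, 0.6, 2.0]
width: 0.0001
time: 52.2
tcp_pos: [0.5475, 0.167, 0.045]
orientation: [-0.021, 0.023, 0.707, -0.707]
ft_force: [-11.0, 0.1, 28.6]
width: -0.0001
```

```bash
python3 -m jog '[[[0,-1,0,0,0,0,0],[0,-3,0,0,0,0,0],[0,-7,0,0,0,0,0],[0,-12,0,0,0,0,0],[0,-16.5,0,0,0,0,0],[0,-16.5,-4,0,0,0,0],[0,-16.5,-8,0,0,0,0],[0,-16.5,-13,0,0,0,0],[-4,-16.5,-14,0,0,0,0],[-8,-16.5,-14,0,0,0,0]]]'
python3 -c "
from h import *
c=arm.read_camera('scene'); cv2.imwrite('pics/s19.png',cv2.resize(c['pixels'][100:250,250:450,::-1],None,fx=3,fy=3))
arm.read_camera('wrist')
flap('m',0)"
```

```text
time: 53.45
tcp_pos: [0.6365, 0.3031, 0.2104]
orientation: [-0.021, 0.022, 0.707, -0.706]
ft_force: [0.5, -0.2, 0.0]
width: 0.0
t 53.5 [0.639  0.3013 0.2098] F [-1.0103 -0.4981 -0.1983] q6 1.99 rot [ 0.001 -0.001 -0.004]
hover [-1.5 -0.2 -0. ] z 0.212
down [-1.5 11.1 -0. ] z 0.099
```

View pics/s19.png

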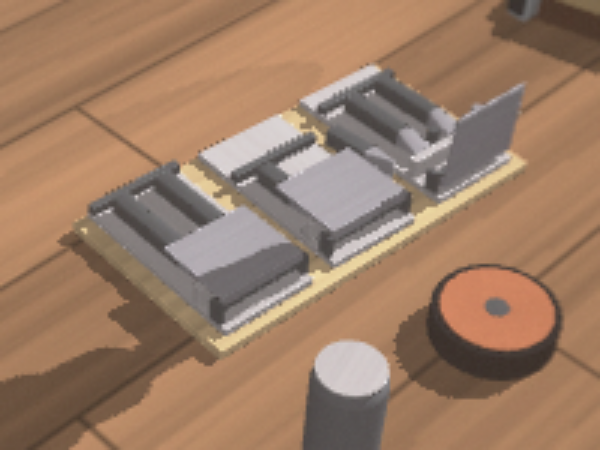

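```bash
python3 -c "
from h import *
c=arm.read_camera('scene'); cv2.imwrite('pics/s20.png',cv2.resize(c['pixels'][110:210,290:430,::-1],None,fx=5.5,fy=5.5,interpolation=cv2.INTER_CUBIC))
c=arm.read_camera('wrist'); cv2.imwrite('pics/w20.png',c['pixels'][:,:,::-1])
for k in 'sml':
  for cam in ('scene','wrist'):
    print(k,cam,[(np.round(d['at'],3).tolist(),round(d['conf'],2)) for d in arm.pinpoint('chisel_'+k+'1',cam)])
"
```

```text
s scene [([0.523, 0.144, 0.028], 0.54), ([0.522, 0.247, 0.026], 0.43)]
s wrist [([0.525, 0.147, 0.029], 0.77), ([0.528, 0.247, 0.025], 0.7)]
m scene [([0.518, 0.33, 0.03], 0.67), ([0.517, 0.29, 0.03], 0.62)]
m wrist [([0.519, 0.338, 0.03], 0.73)]
l scene [([0.489, 0.064, 0.03], 0.56)]
l wrist [([0.484, 0.013, 0.029], 0.91), ([0.491, 0.064, 0.03], 0.9)]
```

View pics/s20.png

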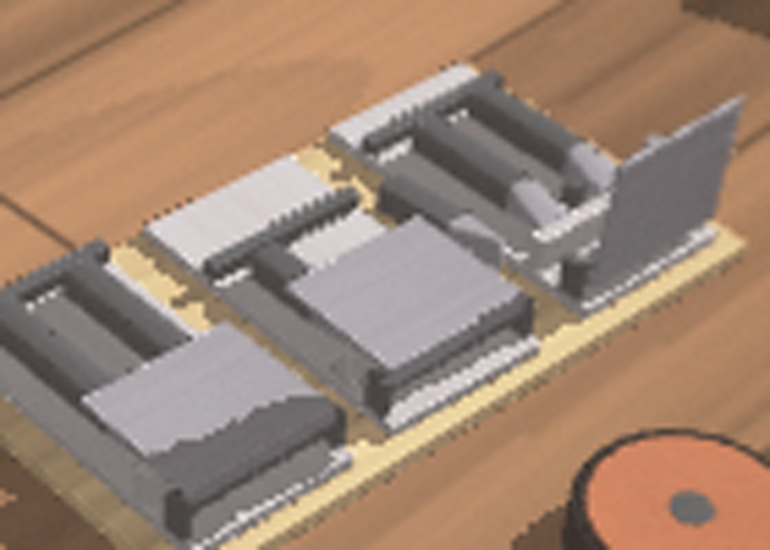

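View pics/w20.png

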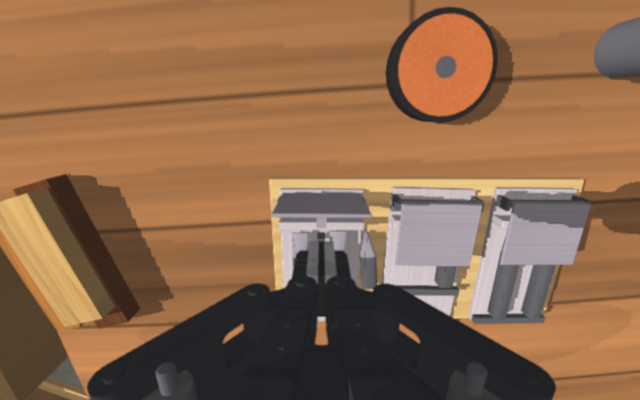

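```bash
cat >> h.py <<'E'
def tgt(k,pts,tilt=0.0,jaw=TH-np.pi/2):
    "pts in tray mm; tilt: tool leaning to point +x tray"
    o=arm.observe(); r=q2r(o["orientation"])
    rt=down(jaw)*R.from_rotvec([0,0,tilt])
    print("t %.1f"%o["time"],o["tcp_pos"],"F",o["ft_force"],"q",o["qpos"],"w %.4f"%o["width"])
    p0=R.from_euler("z",-TH).apply(o["tcp_pos"]-np.r_[TR[k],.012])*1000; print(" tray pos mm",p0.round(1))
    print(" rot",(r.inv()*rt).as_rotvec().round(3))
    for p in pts:
        t=tw(k,[np.array(p)/1000])[0]; print(p,(r.inv().apply(t-o["tcp_pos"])*100).round(2),t.round(3))
E
python3 -c "
from h import *
tgt('s',[(-30,25,140),(-25,25,60)],.785)"
```

```text
t 54.0 [0.6353 0.3018 0.2106] F [-0.1618  0.9345  0.0674] q [ 0.3587  0.6235  1.1566 -0.0002  1.3591  1.9921] w 0.0002
 tray pos mm [109.9 140.  198.6]
 rot [0.001 0.    0.783]
(-30, 25, 140) [14.01  5.82 11.49] [0.488 0.196 0.152]
(-25, 25, 60) [13.53 13.82 11.5 ] [0.493 0.196 0.072]
```

```bash
python3 -m jog '[[[6,0,0,0,0,0,0],[11,0,2,0,0,0.1,0],[13,0,6,0,0,0.25,0],[14,1,9,0,0,0.4,0],[14,3,11.5,0,0,0.55,0],[14,5.8,11.5,0,0,0.7,0],[14,5.8,11.5,0,0,0.78,0],[14,5.8,11.5,0,0,0.78,0],[14,5.8,11.5,0,0,0.78,0],[14,5.8,11.5,0,0,0.78,0]]]'
python3 -c "
from h import *
c=arm.read_camera('scene'); cv2.imwrite('pics/s21.png',cv2.resize(c['pixels'][50:250,250:450,::-1],None,fx=3,fy=3))
c=arm.read_camera('wrist'); cv2.imwrite('pics/w21.png',c['pixels'][:,:,::-1])
tgt('s',[(-22,25,60),(-22,25,19),(6,25,19)],.785)"
```

```text
time: 55.2
tcp_pos: [0.5152, 0.1736, 0.2105]
orientation: [-0.236, -0.247, -0.659, 0.67]
ft_force: [0.0, 0.1, 0.1]
width: 0.0002
t 55.3 [0.5152 0.1737 0.2103] F [0.0052 1.2003 0.3419] q [ 0.3705  0.2873  2.1039 -1.2238  0.2703  3.0821] w -0.0002
 tray pos mm [ -1.9   4.6 198.3]
 rot [0.022 0.039 0.088]
(-22, 25, 60) [10.33  9.36 -2.26] [0.496 0.195 0.072]
(-22, 25, 19) [12.97 12.5  -2.3 ] [0.496 0.195 0.031]
(6, 25, 19) [10.82 14.3  -2.18] [0.524 0.194 0.031]
```

View pics/s21.png

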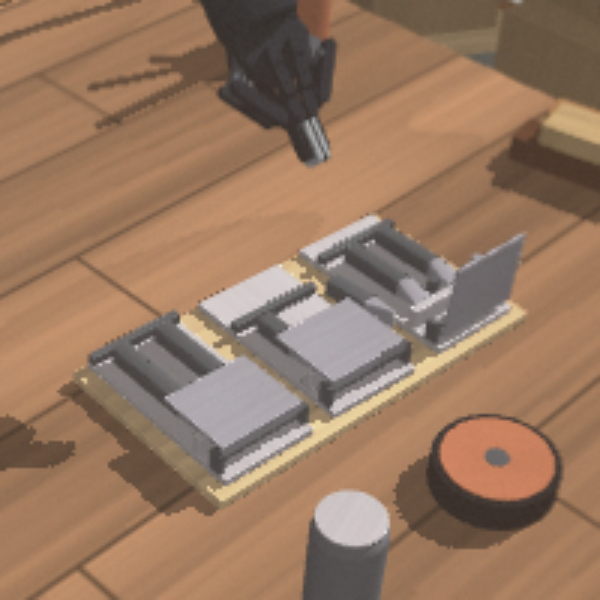

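View pics/w21.png

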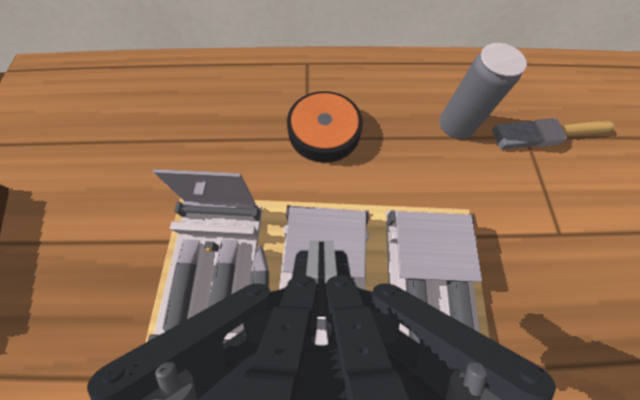

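```bash
python3 -c "
from h import *
tgt('s',[(-30,25,160)],0,.382-np.pi/2)"
```

```text
t 55.3 [0.5152 0.1737 0.2103] F [0.0052 1.2003 0.3419] q [ 0.3705  0.2873  2.1039 -1.2238  0.2703  3.0821] w -0.0002
 tray pos mm [ -1.9   4.6 198.3]
 rot [-0.149 -0.382 -0.685]
(-30, 25, 160) [ 4.53  1.18 -2.2 ] [0.488 0.196 0.172]
```

```bash
python3 -m jog '[[[0,0,0,-0.02,-0.05,-0.1,0],[0,0,0,-0.04,-0.1,-0.2,0],[0,0,0,-0.07,-0.19,-0.34,0],[0,0,0,-0.1,-0.28,-0.48,0],[1,0,-0.5,-0.13,-0.33,-0.6,0],[2,0.5,-1,-0.149,-0.382,-0.685,0],[4.5,1.2,-2.2,-0.149,-0.382,-0.685,0],[4.5,1.2,-2.2,-0.149,-0.382,-0.685,0],[4.5,1.2,-2.2,-0.149,-0.382,-0.685,0],[4.5,1.2,-2.2,-0.149,-0.382,-0.685,0]]]'
python3 -c "
from h import *
tgt('s',[(-35,25,60),(-35,25,21),(6,25,19)],.4,.39-np.pi/2)"
```

```text
time: 56.55
tcp_pos: [0.4885, 0.1957, 0.1727]
orientation: [-0.135, 0.133, -0.694, 0.695]
ft_force: [-0.6, 0.3, 0.3]
width: 0.0002
t 56.5 [0.4885 0.1957 0.1727] F [-0.5965  0.327   0.2969] q [ 0.2683  0.4249  1.6624 -0.0014  1.0517  1.4584] w 0.0002
 tray pos mm [-29.9  24.8 160.7]
 rot [-0.003 -0.008  0.398]
(-35, 25, 60) [ 0.48 10.06 -0.25] [0.483 0.196 0.072]
(-35, 25, 21) [ 0.49 13.96 -0.25] [0.483 0.196 0.033]
(6, 25, 19) [-3.21 14.18  1.51] [0.524 0.194 0.031]
```

```bash
python3 -c "
from h import *
tgt('s',[(-35,25,60),(-35,25,21),(6,25,19)],.4,.26-np.pi/2)"
```

```text
t 56.5 [0.4885 0.1957 0.1727] F [-0.5965  0.327   0.2969] q [ 0.2683  0.4249  1.6624 -0.0014  1.0517  1.4584] w 0.0002
 tray pos mm [-29.9  24.8 160.7]
 rot [0.023 0.12  0.397]
(-35, 25, 60) [ 0.48 10.06 -0.25] [0.483 0.196 0.072]
(-35, 25, 21) [ 0.49 13.96 -0.25] [0.483 0.196 0.033]
(6, 25, 19) [-3.21 14.18  1.51] [0.524 0.194 0.031]
```

```bash
python3 -m jog '[[[0,1,0,0,0.12,0,0],[0,2,0,0.01,0.12,0.1,0],[0.2,4,-0.2,0.012,0.12,0.2,0],[0.5,6,-0.2,0.018,0.12,0.3,0],[0.5,8,-0.2,0.023,0.12,0.397,0],[0.5,10,-0.2,0.023,0.12,0.397,0],[0.5,10,-0.2,0.023,0.12,0.397,0],[0.5,10,-0.2,0.023,0.12,0.397,0],[0.5,10,-0.2,0.023,0.12,0.397,0],[0.5,10,-0.2,0.023,0.12,0.397,0]]]'
python3 -c "
from h import *
c=arm.read_camera('wrist'); cv2.imwrite('pics/w22.png',c['pixels'][:,:,::-1])
tgt('s',[(-25,25,18),(-12,25,18),(5,25,18)],.4,.255-np.pi/2)"
```

```text
time: 57.8
tcp_pos: [0.484, 0.1958, 0.0734]
orientation: [0.23, 0.05, 0.705, -0.669]
ft_force: [0.1, 0.0, 0.1]
width: 0.0002
t 57.9 [0.4838 0.1958 0.0732] F [-0.3683 -0.3032  0.208 ] q [ 0.2734  0.5225  2.096  -0.0432  0.1219  1.626 ] w 0.0002
 tray pos mm [-34.6  24.6  61.2]
 rot [ 0.002  0.005 -0.001]
(-25, 25, 18) [0.84 4.34 0.27] [0.493 0.196 0.03 ]
(-12, 25, 18) [-0.29  4.82  0.68] [0.506 0.195 0.03 ]
(5, 25, 18) [-1.78  5.45  1.22] [0.523 0.194 0.03 ]
```

View pics/w22.png

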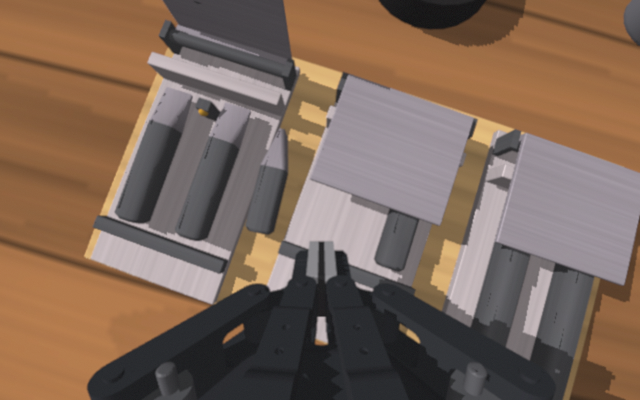

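```bash
python3 -c "
import cv2
im=cv2.imread('pics/w22.png'); cv2.imwrite('pics/w22z.png',cv2.resize(im[60:280,80:300],None,fx=2.7,fy=2.7,interpolation=cv2.INTER_CUBIC))"
```

```text
(no output)
```

View pics/w22z.png

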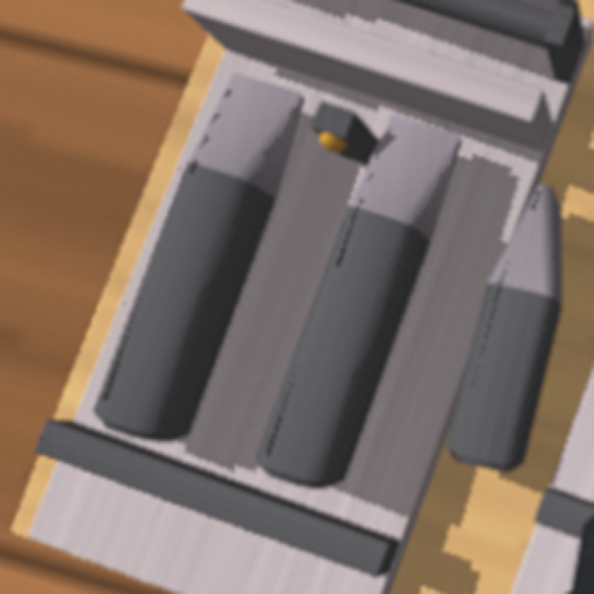

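```bash
python3 -c "
from h import *
tgt('s',[(-60,60,120)],0)"
```

```text
t 57.9 [0.4838 0.1958 0.0732] F [-0.3683 -0.3032  0.208 ] q [ 0.2734  0.5225  2.096  -0.0432  0.1219  1.626 ] w 0.0002
 tray pos mm [-34.6  24.6  61.2]
 rot [ 0.065  0.319 -0.398]
(-60, 60, 120) [-1.11 -5.92 -4.16] [0.461 0.233 0.132]
```

```bash
python3 -m jog '[[[0,-1,0,0,0,-0.1,0],[0,-2,0,0,0,-0.2,0],[0,-3,0,0,0,-0.3,0],[0,-4,-1,0.02,0.1,-0.398,0],[0,-5,-2,0.04,0.2,-0.398,0],[-1,-5.9,-4,0.065,0.319,-0.398,0],[-1.1,-5.9,-4.2,0.065,0.319,-0.398,0],[-1.1,-5.9,-4.2,0.065,0.319,-0.398,0],[-1.1,-5.9,-4.2,0.065,0.319,-0.398,0],[-1.1,-5.9,-4.2,0.065,0.319,-0.398,0]]]'
cat > rolled.py <<'E'
from h import *
import h
def rc(l,x,y,yaw,z=0):
    P=_c(l,0,0,0,0); P=P-[0,0,.01]; P=P[:,[0,2,1]]+[0,0,.01]
    return R.from_euler("z",yaw).apply(P)+[x,y,z]
_c=h.chis
c=arm.read_camera("wrist"); cv2.imwrite("pics/w23.png",c["pixels"][:,:,::-1]); cs=arm.read_camera("scene")
V=[]
for n,cc in (("wrist",c),("scene",cs)):
    best=None
    for d in arm.silhouettes("chisel_s1",n):
        u=proj(cc,[[.525,.247,.027]])[0].round().astype(int); m=d["mask"]
        print(n,round(d["conf"],2),m.sum(),u,m[u[1],u[0]])
        if m[u[1]-3:u[1]+4,u[0]-3:u[0]+4].any() and best is None: best=(cc,m.astype(float))
    if best: V.append(best)
    print(n,[(np.round(d["at"],3).tolist(),round(d["conf"],2)) for d in arm.pinpoint("chisel_s1",n)])
for nm,f in (("flat",_c),("rolled",rc)):
    h.chis=f
    for z in (.012,):
        for v in ([V[0]],V): 
            r,i=fitch(.08,v,.525,.247,z); print(nm,z,r,"%.2f"%i,"tray",(R.from_euler("z",-TH).apply([r[0]-TR["s"][0],r[1]-TR["s"][1],0])*1000).round(1),"dyaw %.3f"%(r[2]-TH))
tgt('s',[(-14,78,60)],0)
E
python3 rolled.py
```

```text
time: 59.1
tcp_pos: [0.4604, 0.2326, 0.1316]
orientation: [0.023, -0.022, -0.707, 0.707]
ft_force: [-0.1, -0.6, 0.0]
width: -0.0002
wrist 0.97 1922 [300 131] True
wrist 0.89 1284 [300 131] False
wrist 0.35 3598 [300 131] False
wrist [([0.525, 0.149, 0.028], 0.69), ([0.526, 0.247, 0.026], 0.56)]
scene 0.59 144 [371 149] True
scene 0.47 1258 [371 149] False
scene 0.22 467 [371 149] False
scene [([0.52, 0.247, 0.021], 0.62), ([0.521, 0.146, 0.03], 0.56), ([0.525, 0.145, 0.028], 0.36)]
flat 0.012 [0.5231 0.2461 3.1548] 0.83 tray [ 1.4 77.3  0. ] dyaw 3.218
flat 0.012 [0.5247 0.246  0.0053] 0.73 tray [ 3.  77.3  0. ] dyaw 0.068
rolled 0.012 [0.5251 0.2461 0.029 ] 0.94 tray [ 3.4 77.5  0. ] dyaw 0.092
rolled 0.012 [0.5251 0.2462 0.0286] 0.78 tray [ 3.5 77.5  0. ] dyaw 0.092
t 59.4 [0.4605 0.233  0.1318] F [ 0.3673 -0.4751  0.0066] q [ 0.3526  0.4712  1.7276 -0.0001  0.943   1.9868] w 0.0002
 tray pos mm [-60.2  60.3 119.8]
 rot [-0. -0.  0.]
(-14, 78, 60) [-4.62  5.98 -1.77] [0.508 0.248 0.072]
```

View pics/w23.png

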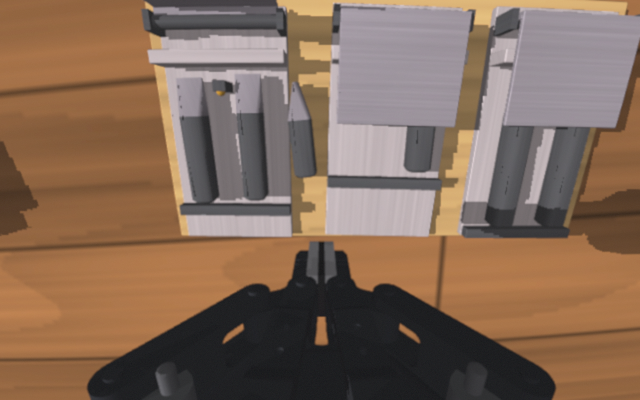

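```bash
python3 -c "
from h import *
go(.5031,.2456,.0225,.029+np.pi/2)"
```

```text
t 59.4 tcp [0.4605 0.233  0.1318] jaw -93.62415499266362 q6 1.99 w 0.0002 F [ 0.3673 -0.4751  0.0066]
  shift cm [-4.17 10.93 -1.53] rot [-0.    -0.092  0.   ]
```

```bash
python3 -m jog '[[[-2,0,-0.8,0,-0.092,0,0.36],[-4.2,0,-1.5,0,-0.092,0,0.36],[-4.2,2,-1.5,0,-0.092,0,0.36],[-4.2,5,-1.5,0,-0.092,0,0.36],[-4.2,6,-1.5,0,-0.092,0,0.36],[-4.2,6,-1.5,0,-0.092,0,0.36],[-4.2,6,-1.5,0,-0.092,0,0.36],[-4.2,6,-1.5,0,-0.092,0,0.36],[-4.2,6,-1.5,0,-0.092,0,0.36],[-4.2,6,-1.5,0,-0.092,0,0.36]]]'
python3 -c "
from h import *
c=arm.read_camera('wrist'); cv2.imwrite('pics/w24.png',c['pixels'][:,:,::-1])
go(.5031,.2456,.0225,.029+np.pi/2)"
```

```text
time: 60.65
tcp_pos: [0.5035, 0.2453, 0.072]
orientation: [-0.01, 0.01, -0.707, 0.707]
ft_force: [0.3, -0.6, -1.0]
width: 0.0307
t 60.7 tcp [0.5035 0.2453 0.072 ] jaw -88.3555890944317 q6 1.89 w 0.0304 F [0.3328 0.0434 0.0497]
  shift cm [ 0.04  4.95 -0.03] rot [-0. -0. -0.]
```

View pics/w24.png

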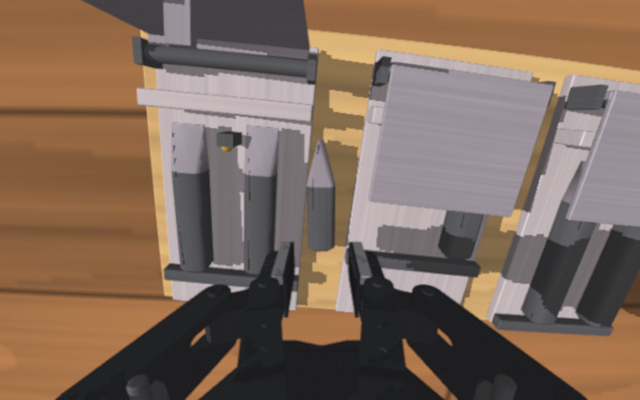

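```bash
python3 -m jog '[[[0,2,0,0,0,0,0.36],[0,4,0,0,0,0,0.36],[0,4.9,0,0,0,0,0.36],[0,4.9,0,0,0,0,0.36],[0,4.9,0,0,0,0,0],[0,4.9,0,0,0,0,0],[0,4.9,0,0,0,0,0],[0,4.9,0,0,0,0,0],[0,4.9,0,0,0,0,0],[0,4.9,0,0,0,0,0]]]'
python3 -c "
from h import *
c=arm.read_camera('wrist'); cv2.imwrite('pics/w25.png',c['pixels'][:,:,::-1])
tgt('s',[(-14,76,25),(-14,60,25)],0)"
```

```text
time: 61.95
tcp_pos: [0.5038, 0.2454, 0.0236]
orientation: [0.011, -0.01, 0.707, -0.707]
ft_force: [-1.6, -0.3, 8.0]
width: 0.0181
t 62.0 [0.5038 0.2454 0.0236] F [-0.8546 -0.7157  7.2423] q [ 0.3468  0.6849  1.6968 -0.0001  0.7589  1.8889] w 0.0182
 tray pos mm [-17.8  75.4  11.6]
 rot [ 0.     0.092 -0.001]
(-14, 76, 25) [-0.39 -1.34 -0.02] [0.508 0.246 0.037]
(-14, 60, 25) [-0.24 -1.34  1.57] [0.507 0.23  0.037]
```

View pics/w25.png

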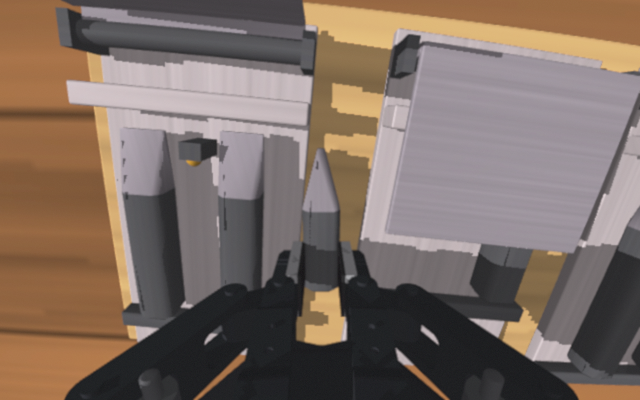

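```bash
python3 -m jog '[[[0,-0.5,0,0,0,0,0],[-0.2,-1,0,0,0.03,0,0],[-0.4,-1,0,0,0.06,0,0],[-0.4,-1,0,0,0.092,0,0],[-0.4,-1,0,0,0.092,0,0],[-0.35,-1,0.4,0,0.092,0,0],[-0.32,-1,0.8,0,0.092,0,0],[-0.28,-1,1.2,0,0.092,0,0],[-0.24,-1,1.6,0,0.092,0,0],[-0.24,-1,1.6,0,0.092,0,0]]]'
python3 -c "
from h import *
c=arm.read_camera('wrist'); cv2.imwrite('pics/w26.png',c['pixels'][:,:,::-1])
tgt('s',[(-14,25,21.6)],0)"
```

```text
time: 63.25
tcp_pos: [0.5066, 0.2291, 0.0336]
orientation: [-0.022, 0.023, 0.707, -0.707]
ft_force: [0.3, -0.6, -2.7]
width: 0.0178
t 63.3 [0.5066 0.2293 0.0337] F [ 1.0351  0.4482 -1.8438] q [ 0.3177  0.6649  1.7027 -0.0001  0.773   1.9521] w 0.0179
 tray pos mm [-13.9  59.6  21.7]
 rot [ 0.    -0.001 -0.001]
(-14, 25, 21.6) [0.   0.   3.46] [0.504 0.195 0.034]
```

View pics/w26.png

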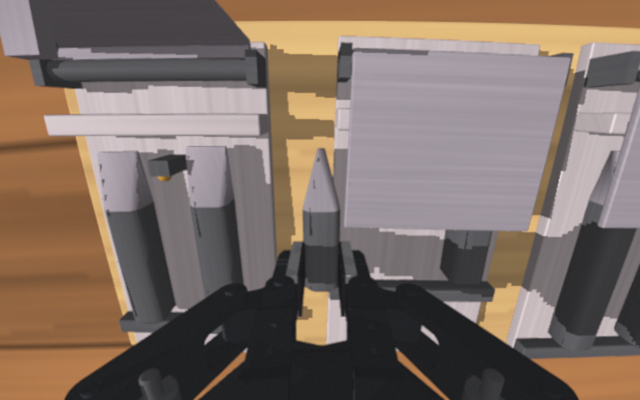

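```bash
python3 -m jog '[[[0,0,0.4,0,0,0,0],[0,0,0.8,0,0,0,0],[0,0,1.2,0,0,0,0],[0,0,1.6,0,0,0,0],[0,0,2,0,0,0,0],[0,0,2.4,0,0,0,0],[0,0,2.8,0,0,0,0],[0,0,3.2,0,0,0,0],[0,0,3.45,0,0,0,0],[0,0,3.45,0,0,0,0]]]'
python3 -c "
from h import *
c=arm.read_camera('wrist'); cv2.imwrite('pics/w27.png',c['pixels'][:,:,::-1])
tgt('s',[(-14,25,21.6)],0)"
```

```text
time: 64.55
tcp_pos: [0.5045, 0.1947, 0.0337]
orientation: [-0.022, 0.023, 0.707, -0.707]
ft_force: [0.3, 1.1, -0.6]
width: 0.0178
t 64.6 [0.5045 0.1949 0.0337] F [-0.8014 -0.0333 -1.3589] q [0.2582 0.6521 1.7416 0.0001 0.7469 1.8926] w 0.0182
 tray pos mm [-13.9  25.1  21.7]
 rot [ 0.    -0.001 -0.001]
(-14, 25, 21.6) [0.01 0.01 0.01] [0.504 0.195 0.034]
```

View pics/w27.png

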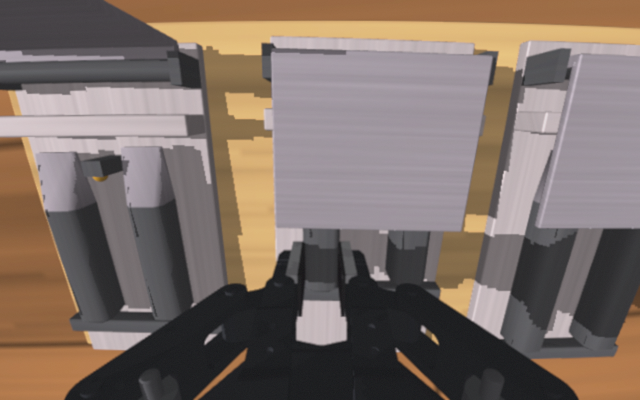

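```bash
python3 -m jog '[[[0,-0.3,0,0,0,0,0],[0,-0.6,0,0,0,0,0],[0,-0.9,0,0,0,0,0],[0,-1.2,0,0,0,0,0],[0,-1.5,0,0,0,0,0],[0,-1.8,0,0,0,0,0],[0,-2.1,0,0,0,0,0],[0,-2.4,0,0,0,0,0],[0,-2.7,0,0,0,0,0],[0,-2.7,0,0,0,0,0]]]'
python3 -c "
from h import *
c=arm.read_camera('wrist'); cv2.imwrite('pics/w28.png',c['pixels'][:,:,::-1])
tgt('s',[(-14,56,21.6)],0)"
```

```text
time: 65.85
tcp_pos: [0.5046, 0.1949, 0.0609]
orientation: [-0.022, 0.023, 0.707, -0.707]
ft_force: [0.4, 0.1, -0.7]
width: 0.0182
t 65.9 [0.5045 0.1949 0.0607] F [ 0.3096 -0.4513 -2.6703] q [0.2582 0.6071 1.7258 0.     0.8074 1.8926] w 0.0180
 tray pos mm [-13.9  25.1  48.7]
 rot [ 0.    -0.001 -0.001]
(-14, 56, 21.6) [ 0.02  2.71 -3.09] [0.506 0.226 0.034]
```

View pics/w28.png

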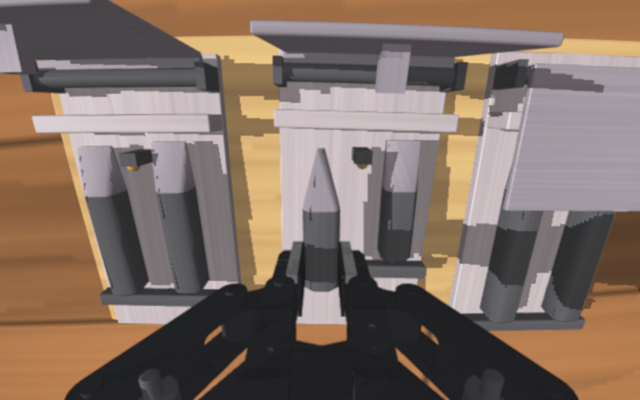

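```bash
python3 -c "
from h import *
tgt('s',[(-103,-22,70),(-103,-22,30)],0,TH)"
```

```text
t 65.9 [0.5045 0.1949 0.0607] F [ 0.3096 -0.4513 -2.6703] q [0.2582 0.6071 1.7258 0.     0.8074 1.8926] w 0.0180
 tray pos mm [-13.9  25.1  48.7]
 rot [-0.001 -1.571 -0.001]
(-103, -22, 70) [ 8.91 -2.14  4.71] [0.413 0.154 0.082]
(-103, -22, 30) [8.91 1.86 4.71] [0.413 0.154 0.042]
```

```bash
python3 -m jog '[[[0,-3,0,0,-0.05,0,0],[2,-4,1,0,-0.2,0,0],[4,-4,2,0,-0.37,0,0],[6,-3,3,0,-0.55,0,0],[8,-2.5,4,0,-0.73,0,0],[8.9,-2.1,4.7,0,-0.91,0,0],[8.9,-2.1,4.7,0,-1.09,0,0],[8.9,-2.1,4.7,0,-1.27,0,0],[8.9,-2.1,4.7,0,-1.44,0,0],[8.9,-2.1,4.7,0,-1.571,0,0]]]'
python3 -c "
from h import *
c=arm.read_camera('wrist'); cv2.imwrite('pics/w29.png',c['pixels'][:,:,::-1])
c=arm.read_camera('wrist');c=arm.read_camera('scene'); cv2.imwrite('pics/s29.png',c['pixels'][50:300,200:500,::-1])
tgt('s',[(-103,-22,20.3)],0,TH)"
```

```text
time: 67.15
tcp_pos: [0.4127, 0.1536, 0.0816]
orientation: [-0.486, 0.485, -0.514, 0.515]
ft_force: [0.9, -0.8, -0.5]
width: 0.018
t 67.3 [0.4127 0.1536 0.0816] F [-1.0081 -1.0327 -1.4723] q [0.2206 0.4806 1.9542 0.0001 0.7055 0.2862] w 0.0183
 tray pos mm [-102.9  -21.9   69.6]
 rot [-0.001 -0.003 -0.   ]
(-103, -22, 20.3) [ 0.01  4.93 -0.01] [0.413 0.154 0.032]
```

View pics/w29.png

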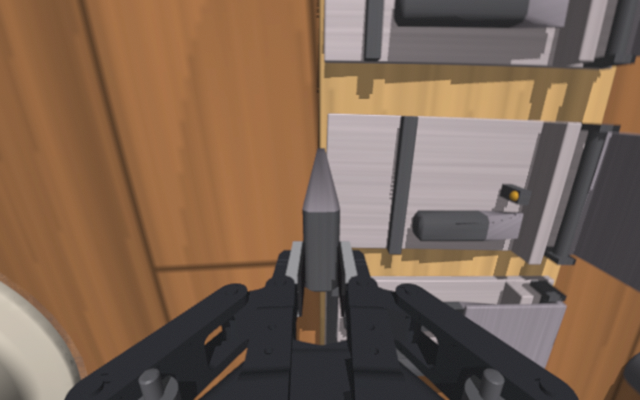

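View pics/s29.png

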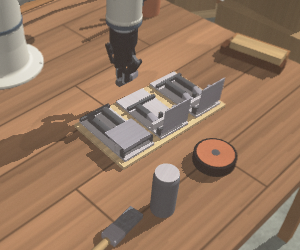

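```bash
python3 -m jog '[[[0,2,-0.05,0,0,0,0],[0,4,-0.05,0,0,0,0],[0,4.95,-0.05,0,0,0,0],[0,4.95,-0.05,0,0,0,0],[0,4.95,-0.05,0,0,0,0.3],[0,4.95,-0.05,0,0,0,0.6],[0,4.95,-0.05,0,0,0,0.7],[0,4.95,-0.05,0,0,0,0.7],[0,4.95,-0.05,0,0,0,0.7],[0,4.95,-0.05,0,0,0,0.7]]]'
python3 -c "
from h import *
c=arm.read_camera('wrist'); cv2.imwrite('pics/w30.png',c['pixels'][:,:,::-1])"
```

```text
time: 68.55
tcp_pos: [0.4123, 0.1537, 0.0321]
orientation: [-0.484, 0.483, -0.516, 0.516]
ft_force: [0.2, -0.2, 0.4]
width: 0.0599
```

View pics/w30.png

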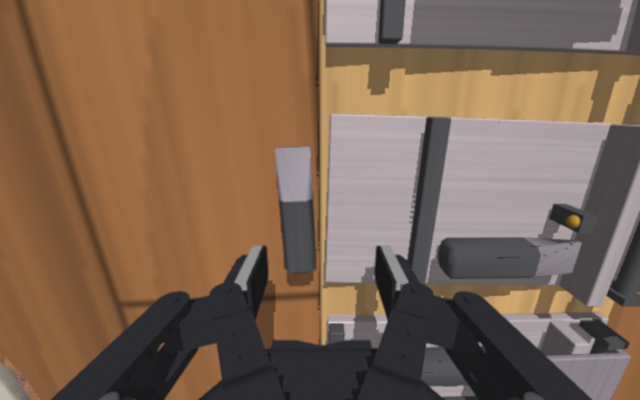

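```bash
cat > fl.py <<'E'
from h import *
import sys
c=arm.read_camera("wrist"); cs=arm.read_camera("scene"); x0,y0=float(sys.argv[1]),float(sys.argv[2])
V=[]
for n,cc in (("wrist",c),("scene",cs)):
    u=proj(cc,[[x0,y0,.02]])[0].round().astype(int)
    for d in arm.silhouettes("chisel_s1",n):
        m=d["mask"]
        if m[u[1]-6:u[1]+7,u[0]-6:u[0]+7].any(): V.append((cc,m.astype(float))); print(n,round(d["conf"],2),m.sum()); break
    print(n,[(np.round(d["at"],3).tolist(),round(d["conf"],2)) for d in arm.pinpoint("chisel_s1",n)])
for v in [[a] for a in V]+([V] if len(V)>1 else []):
    r,i=fitch(.08,v,x0,y0,0.0,np.pi/2); print(r,"%.2f"%i,"tray",(R.from_euler("z",-TH).apply([r[0]-TR["s"][0],r[1]-TR["s"][1],0])*1000).round(1),"dyaw %.3f"%(r[2]-TH-np.pi/2))
tgt('s',[],0,TH)
E
python3 fl.py .405 .175
```

```text
wrist [([0.524, 0.146, 0.027], 0.96)]
scene 0.59 68
scene [([0.527, 0.142, 0.028], 0.58), ([0.522, 0.144, 0.031], 0.5), ([0.397, 0.172, 0.011], 0.38)]
[0.3846 0.1756 2.0091] 0.40 tray [-132.3   -1.7    0. ] dyaw 0.501
t 68.9 [0.4123 0.1537 0.0321] F [ 0.9996 -0.1473  0.5813] q [0.2209 0.5826 1.9917 0.0001 0.566  0.2864] w 0.0598
 tray pos mm [-103.4  -21.9   20.1]
 rot [-0.001 -0.003 -0.   ]
```

```bash
cat >> h.py <<'E'
def unproj(c,u,z):
    f=200/np.tan(np.radians(c["fov_y"])/2); d=(np.array(u,float)-[c["cx"],c["cy"]])/f; s=d.copy()
    for _ in range(20): s=d/(1+c["k1"]*(s@s))
    v=q2r(c["rotation"]).apply([s[0],s[1],1.]); return c["origin"]+v*(z-c["origin"][2])/v[2]
E
python3 - <<'E'
from h import *
c=arm.read_camera("wrist")
toT=lambda p:(R.from_euler("z",-TH).apply(p-np.r_[TR["s"],.012])*1000).round(1)
im=c["pixels"][:,:,::-1].copy(); cv2.imwrite("pics/w31z.png",cv2.resize(im[130:290,240:360],None,fx=4,fy=3.7,interpolation=cv2.INTER_CUBIC))
for n,u,z in (("tipL",(277,149),.012),("tipR",(309,147),.012),("shL",(281,200),.02),("shR",(312,200),.02),("buttL",(288,270),.02),("buttR",(314,269),.02),("boardedge",(319,150),.012),("boardedge2",(322,300),.012),("trayedge",(329,120),.02)):
    p=unproj(c,u,z); print(n,p.round(4),toT(p))
E
```

```text
tipL [0.3912 0.2133 0.012 ] [-128.2   36.3    0. ]
tipR [0.4099 0.2132 0.012 ] [-109.4   37.3    0. ]
shL [0.3915 0.1845 0.02  ] [-126.1    7.5    8. ]
shR [0.4096 0.1832 0.02  ] [-107.8    7.5    8. ]
buttL [0.3907 0.1374 0.02  ] [-123.8  -39.5    8. ]
buttR [0.4074 0.137  0.02  ] [-107.2  -38.8    8. ]
boardedge [0.4156 0.211  0.012 ] [-103.6   35.6    0. ]
boardedge2 [0.4106 0.107  0.012 ] [-102.1  -68.5    0. ]
trayedge [0.4222 0.2278 0.02  ] [-98.1  52.7   8. ]
```

View pics/w31z.png

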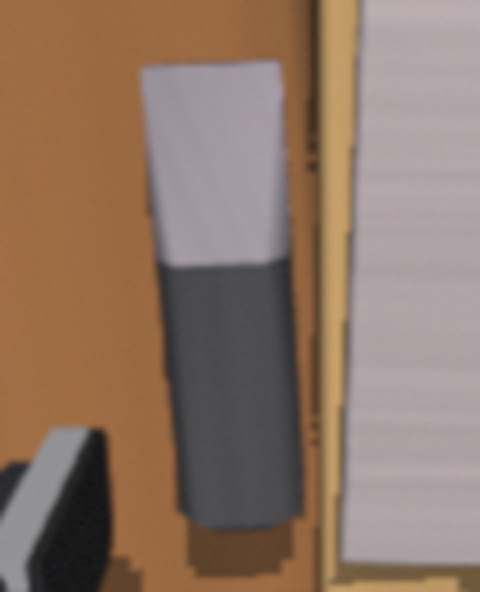

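```bash
python3 -m jog '[[[0,-3,0,0,0,0,0.7],[2,-3,-0.8,0,0,0,0],[4,-3,-1.56,0,0,0,0],[4.2,-3,-1.56,0,0,0,0],[4.2,-2,-1.56,0,0,0,0],[4.2,0,-1.56,0,0,0,0],[4.2,1.5,-1.56,0,0,0,0],[4.2,2.5,-1.56,0,0,0,0],[4.2,2.5,-1.56,0,0,0,0],[4.2,2.5,-1.56,0,0,0,0]]]'
python3 -c "
from h import *
c=arm.read_camera('wrist'); cv2.imwrite('pics/w32.png',c['pixels'][:,:,::-1])
tgt('s',[(-119,9,-6),(-119,-40,-6)],0,TH)"
```

```text
time: 70.2
tcp_pos: [0.3941, 0.1129, 0.0072]
orientation: [-0.484, 0.483, -0.516, 0.516]
ft_force: [0.6, -0.3, -0.6]
width: 0.0003
t 70.2 [0.3942 0.1129 0.0073] F [-0.7633 -0.2254  0.5661] q [0.133  0.6244 2.0794 0.0005 0.4359 0.1982] w -0.0002
 tray pos mm [-118.8  -63.7   -4.7]
 rot [-0.002 -0.003 -0.001]
(-119, 9, -6) [-7.27  0.14 -0.04] [0.399 0.185 0.006]
(-119, -40, -6) [-2.37  0.14 -0.02] [0.396 0.137 0.006]
```

View pics/w32.png

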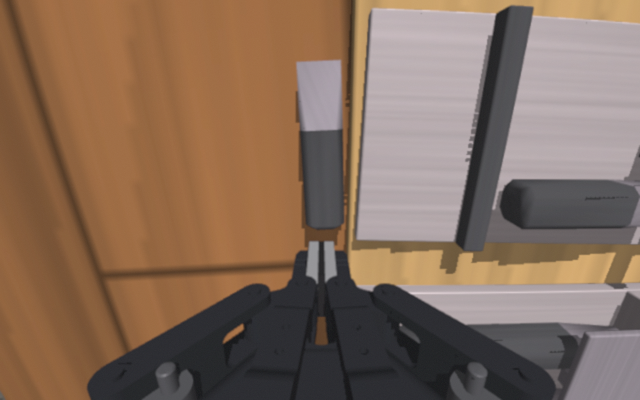

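```bash
python3 -m jog '[[[-1,0,0,0,0,0,0],[-1.8,0,0,0,0,0,0],[-2.6,0,0,0,0,0,0],[-3.4,0,0,0,0,0,0],[-4.2,0,0,0,0,0,0],[-5,0,0,0,0,0,0],[-5.8,0,0,0,0,0,0],[-6.6,0,0,0,0,0,0],[-7.4,0,0,0,0,0,0],[-7.4,0,0,0,0,0,0]]]'
python3 -m jog '[[[1,0,0,0,0,0,0],[2,-3,0,0,0,0,0.5],[1,-6,0,0,0,0,0.5],[0,-6,0,0,0,0,0.5],[0,-6,0,0,0,0,0.5],[0,-6,0,0,0,0,0.5],[0,-6,0,0,0,0,0.5],[0,-6,0,0,0,0,0.5],[0,-6,0,0,0,0,0.5],[0,-6,0,0,0,0,0.5]]]'
python3 -c "
from h import *
c=arm.read_camera('wrist'); cv2.imwrite('pics/w33.png',c['pixels'][:,:,::-1])
tgt('s',[(-117,70,20)],0,TH)"
```

```text
time: 71.5
tcp_pos: [0.3993, 0.1874, 0.0074]
orientation: [-0.484, 0.483, -0.516, 0.516]
ft_force: [-0.9, 1.2, -0.4]
width: 0.0003
time: 72.75
tcp_pos: [0.3991, 0.1873, 0.0674]
orientation: [-0.484, 0.483, -0.516, 0.516]
ft_force: [0.8, 0.7, -0.1]
width: 0.0427
t 72.8 [0.3991 0.1873 0.0674] F [-0.0899  0.7497 -0.4246] q [ 0.3033  0.5093  1.9655 -0.0001  0.6645  0.3683] w 0.0426
 tray pos mm [-118.6   10.9   55.4]
 rot [-0.002 -0.002 -0.001]
(-117, 70, 20) [-5.91  3.54  0.14] [0.404 0.246 0.032]
```

View pics/w33.png

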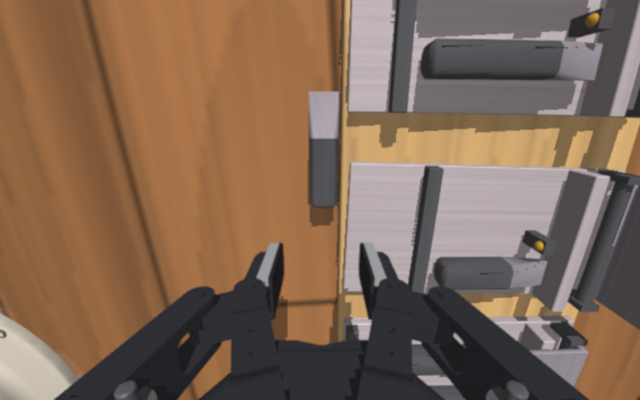

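```bash
python3 - <<'E'
from h import *
c=arm.read_camera("wrist")
toT=lambda p:(R.from_euler("z",-TH).apply(p-np.r_[TR["s"],.012])*1000).round(1)
im=c["pixels"][:,:,::-1].copy(); cv2.imwrite("pics/w34z.png",cv2.resize(im[80:220,280:400],None,fx=4,fy=4,interpolation=cv2.INTER_CUBIC))
for n,u,z in (("tipL",(309,92),.012),("tipR",(339,92),.012),("shL",(311,138),.02),("shR",(338,138),.02),("buttL",(312,204),.02),("buttR",(336,204),.02),("gap top",(352,113),.02),("gap bot",(352,163),.02),("boardedge",(342,204),.012)):
    p=unproj(c,u,z); print(n,p.round(4),toT(p))
E
```

```text
tipL [0.3979 0.2792 0.012 ] [-125.6  102.5    0. ]
tipR [0.418  0.2779 0.012 ] [-105.5  102.4    0. ]
shL [0.3973 0.2495 0.02  ] [-124.4   72.8    8. ]
shR [0.4154 0.2483 0.02  ] [-106.2   72.8    8. ]
buttL [0.3944 0.2028 0.02  ] [-124.2   26.     8. ]
buttR [0.4118 0.2017 0.02  ] [-106.9   26.     8. ]
gap top [0.4254 0.2639 0.02  ] [-97.2  88.9   8. ]
gap bot [0.4243 0.2308 0.02  ] [-96.2  55.8   8. ]
boardedge [0.4166 0.1987 0.012 ] [-101.9   23.3    0. ]
```

View pics/w34z.png

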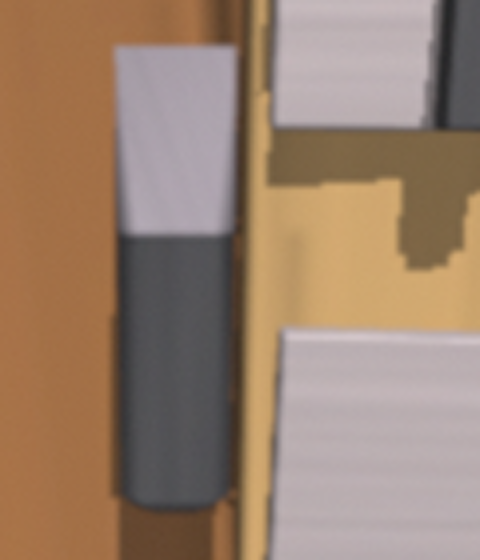

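```bash
python3 -c "
from h import *
tgt('s',[(-115.5,70,1.7),(-150,70,3)],0,TH)"
```

```text
t 72.8 [0.3991 0.1873 0.0674] F [-0.14   -0.3199  0.1206] q [ 0.3033  0.5092  1.9655 -0.0001  0.6645  0.3683] w 0.0429
 tray pos mm [-118.6   10.9   55.4]
 rot [-0.002 -0.002 -0.001]
(-115.5, 70, 1.7) [-5.91  5.38  0.29] [0.406 0.246 0.014]
(-150, 70, 3) [-5.9   5.24 -3.16] [0.372 0.248 0.015]
```

```bash
python3 -m jog '[[[-3,0,0.1,0,0,0,0.5],[-5.9,0,0.3,0,0,0,0.5],[-5.9,2,0.3,0,0,0,0.5],[-5.9,4,0.3,0,0,0,0.5],[-5.9,5.3,0.3,0,0,0,0.5],[-5.9,5.35,0.3,0,0,0,0.5],[-5.9,5.35,0.3,0,0,0,0],[-5.9,5.35,0.3,0,0,0,0],[-5.9,5.35,0.3,0,0,0,0],[-5.9,5.35,0.3,0,0,0,0]]]'
python3 -c "
from h import *
tgt('s',[(-150,70,5)],0,TH)"
```

```text
time: 74.1
tcp_pos: [0.4063, 0.2462, 0.0148]
orientation: [-0.485, 0.482, -0.516, 0.516]
ft_force: [-1.5, 0.3, 5.6]
width: 0.0173
t 74.1 [0.4063 0.2462 0.0148] F [-1.4826  0.2756  5.6466] q [ 0.4191  0.6392  1.9169 -0.0005  0.5822  0.4845] w 0.0173
 tray pos mm [-115.2   70.1    2.8]
 rot [-0.003 -0.002 -0.001]
(-150, 70, 5) [ 0.01 -0.23 -3.48] [0.372 0.248 0.017]
```

```bash
python3 -m jog '[[[0,-0.3,0,0,0,0,0],[0,-0.3,-1.5,0,0,0,0],[0,-0.3,-3,0,0,0,0],[0,-0.3,-4,0,0,0,0],[0,0.05,-4,0,0,0,0],[0,0.05,-4,0,0,0,0.5],[0,0.05,-4,0,0,0,0.5],[0,0.05,-4,0,0,0,0.5],[0,-2,-4,0,0,0,0.5],[1.2,-4,-4,0,0,0,0.5]]]'
python3 -c "
from h import *
c=arm.read_camera('wrist'); cv2.imwrite('pics/w35.png',c['pixels'][:,:,::-1])
toT=lambda p:(R.from_euler('z',-TH).apply(p-np.r_[TR['s'],.012])*1000).round(1)
tgt('s',[(-155,58,-6)],0,TH)"
```

```text
time: 75.35
tcp_pos: [0.3657, 0.237, 0.055]
orientation: [-0.485, 0.483, -0.515, 0.516]
ft_force: [-0.2, 0.0, 0.1]
width: 0.0429
t 75.4 [0.3657 0.236  0.0567] F [0.1238 0.7208 1.8149] q [ 0.436   0.5264  1.9889 -0.0009  0.6217  0.5012] w 0.0429
 tray pos mm [-155.    57.3   44.7]
 rot [-0.004 -0.001 -0.002]
(-155, 58, -6) [-0.06  5.07 -0.02] [0.366 0.237 0.006]
```

View pics/w35.png

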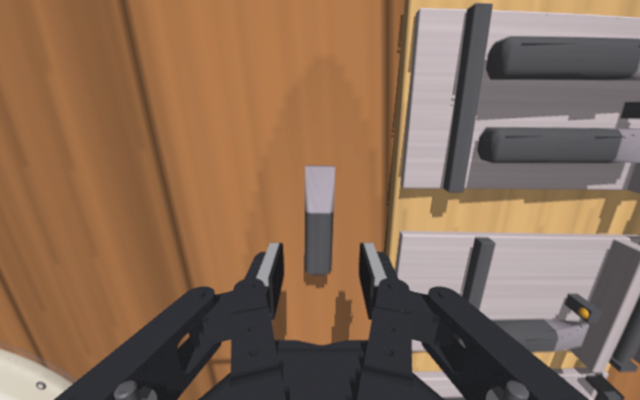

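```bash
python3 -m jog '[[[0,2,-0.05,0,0,0,0.5],[0,4,-0.05,0,0,0,0.5],[0,5,-0.05,0,0,0,0.5],[0,5.05,-0.05,0,0,0,0],[0,5.05,-0.05,0,0,0,0],[0,5.05,-0.05,0,0,0,0],[0,5.05,-0.05,0,0,0,0],[0,5.05,-0.05,0,0,0,0],[0,1,-0.05,0,0,0,0],[0,-4,-0.05,0,0,0,0]]]'
python3 -c "
from h import *
place('s','b',.1)"
```

```text
time: 76.65
tcp_pos: [0.3644, 0.2356, 0.0973]
orientation: [-0.484, 0.483, -0.515, 0.516]
ft_force: [1.7, 0.9, -1.8]
width: 0.0181
t 76.7 tcp [0.3644 0.2356 0.0973] jaw -3.699884295894515 q6 0.50 w 0.0181 F [ 1.7323  0.8742 -1.7901]
  shift cm [ 3.16 -0.24 15.94] rot [-0.001  1.569 -0.002]
```

```bash
python3 -m jog '[[[0.5,-0.3,1,0,0.18,0,0],[1,-0.3,3,0,0.36,0,0],[1.5,-0.3,5,0,0.54,0,0],[2,-0.3,7,0,0.72,0,0],[2.5,-0.3,9,0,0.9,0,0],[3,-0.3,11,0,1.08,0,0],[3.15,-0.3,13,0,1.26,0,0],[3.15,-0.3,15,0,1.42,0,0],[3.15,-0.3,15.9,0,1.569,0,0],[3.15,-0.3,15.9,0,1.569,0,0]]]'
python3 -c "
from h import *
hold('s','pics/h36.png')
hold('s')
place('s','b',.0275)"
```

```text
time: 77.9
tcp_pos: [0.5213, 0.1938, 0.1005]
orientation: [-0.021, 0.023, 0.707, -0.707]
ft_force: [0.2, 0.3, -1.7]
width: 0.0187
t 78.0 tcp [0.5203 0.1938 0.1004] jaw -93.38962694046656 q6 1.88 w 0.0184 F [-0.117  -0.2237 -2.1098]
  shift cm [-0.09  7.29  0.  ] rot [ 0.     0.004 -0.001]
```

View pics/h36.png

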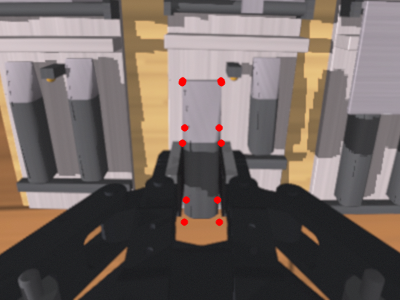

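```bash
python3 -m jog '[[[-0.1,3,0,0,0,0,0],[-0.1,5,0,0,0,0,0],[-0.1,6.7,0,0,0,0,0],[-0.1,7.3,0,0,0,0,0],[-0.1,7.3,0,0,0,0,0],[-0.1,7.3,0,0,0,0,0.4],[-0.1,7.3,0,0,0,0,0.4],[-0.1,7.3,0,0,0,0,0.4],[-0.1,4,0,0,0,0,0.4],[-0.1,0,0,0,0,0,0.4]]]'
python3 -m jog '[[[3,-3,0,0,0,0,0],[6,-8,0,0,0,0,0],[6,-8,0,0,0,0,0],[6,-8,0,0,0,0,0],[6,-8,0,0,0,0,0],[6,-8,0,0,0,0,0],[6,-8,0,0,0,0,0],[6,-8,0,0,0,0,0],[6,-8,0,0,0,0,0],[6,-8,0,0,0,0,0]]]'
python3 ovw.py 37
```

```text
time: 79.25
tcp_pos: [0.5209, 0.1936, 0.1009]
orientation: [0.021, -0.021, -0.707, 0.707]
ft_force: [0.4, 0.5, 0.3]
width: 0.0344
time: 80.5
tcp_pos: [0.461, 0.1972, 0.181]
orientation: [0.021, -0.021, -0.707, 0.707]
ft_force: [0.2, -1.1, 0.5]
width: -0.0001
[(array([0.5196, 0.286 , 0.0274]), 0.93), (array([0.5197, 0.3369, 0.0294]), 0.69), (array([0.5185, 0.1468, 0.03  ]), 0.36)]
[(array([0.528 , 0.3303, 0.031 ]), 0.75), (array([0.5178, 0.2851, 0.0321]), 0.74)]
tcp [0.461  0.1972 0.181 ]
```

View pics/raw_37.png

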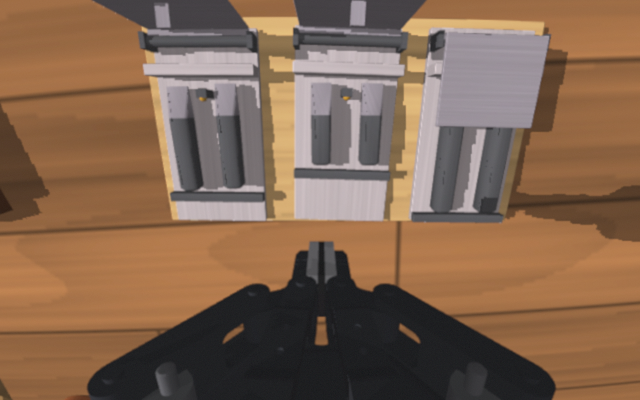

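```bash
python3 -c "
from h import *
tgt('l',[(-20,25,70),(-20,25,15)],0)
print([(np.round(d['at'],4).tolist(),d['conf']) for d in arm.pinpoint('chisel_l1','wrist')], tw('l',[[-.017,.025,.018],[-.017,-.025,.018]]))"
```

```text
t 80.7 [0.461  0.1972 0.181 ] F [-0.569  -0.586  -0.0542] q [ 0.2851  0.3835  1.709  -0.      1.0491  1.915 ] w -0.0000
 tray pos mm [-56.9 158.2 169. ]
 rot [-0.     0.004  0.   ]
(-20, 25, 70) [-3.64  9.9  13.33] [0.489 0.062 0.082]
(-20, 25, 15) [-3.64 15.4  13.33] [0.489 0.062 0.027]
[([0.4913, 0.0611, 0.0303], 0.93), ([0.4864, 0.0099, 0.0295], 0.75)] [[0.4924 0.0617 0.03  ]
 [0.4893 0.0118 0.03  ]]
```

```bash
python3 -m jog '[[[0,1,5,0,0,0,0.36],[-2,3,10,0,0,0,0.36],[-3.6,6,13.3,0,0,0,0.36],[-3.6,9,13.3,0,0,0,0.36],[-3.6,9.9,13.3,0,0,0,0.36],[-3.6,9.9,13.3,0,0,0,0.36],[-3.6,9.9,13.3,0,0,0,0.36],[-3.6,9.9,13.3,0,0,0,0.36],[-3.6,9.9,13.3,0,0,0,0.36],[-3.6,9.9,13.3,0,0,0,0.36]]]'
python3 -c "
from h import *
c=arm.read_camera('wrist'); cv2.imwrite('pics/w38.png',c['pixels'][:,:,::-1])
tgt('l',[(-20,25,15)],0)"
```

```text
time: 81.95
tcp_pos: [0.4892, 0.0623, 0.0822]
orientation: [0.021, -0.021, -0.707, 0.707]
ft_force: [0.4, -0.2, 0.2]
width: 0.0305
t 82.0 [0.4891 0.0623 0.0821] F [1.359  0.45   0.3792] q [ 0.0056  0.5274  1.8272 -0.0001  0.7868  1.6355] w 0.0310
 tray pos mm [-20.3  25.4  70.1]
 rot [-0.     0.004 -0.   ]
(-20, 25, 15) [-0.03  5.51  0.04] [0.489 0.062 0.027]
```

View pics/w38.png

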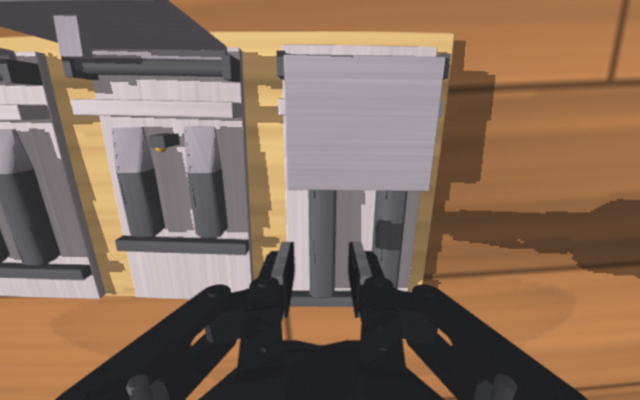

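Grip the long chisel through the open part and lift it a little to pop the flap.

```bash
python3 -m jog '[[[0,2,0,0,0,0,0.36],[0,4,0,0,0,0,0.36],[0,5.3,0,0,0,0,0.36],[0,5.5,0,0,0,0,0.36],[0,5.5,0,0,0,0,0],[0,5.5,0,0,0,0,0],[0,5.5,0,0,0,0,0],[0,5.5,0,0,0,0,0],[0,5.5,0,0,0,0,0],[0,5.5,0,0,0,0,0]]]'
python3 -m jog '[[[0,-0.4,0,0,0,0,0],[0,-0.7,0,0,0,0,0],[0,-1,0,0,0,0,0],[0,-1.3,0,0,0,0,0],[0,-1.6,0,0,0,0,0],[0,-1.9,0,0,0,0,0],[0,-2.2,0,0,0,0,0],[0,-2.5,0,0,0,0,0],[0,-2.8,0,0,0,0,0],[0,-2.8,0,0,0,0,0]]]'
python3 -c "
from h import *
c=arm.read_camera('wrist'); cv2.imwrite('pics/w39.png',c['pixels'][:,:,::-1])
tgt('l',[(-20,25,15)],0)"
```

```text
time: 83.25
tcp_pos: [0.4893, 0.0623, 0.0274]
orientation: [0.021, -0.021, -0.707, 0.707]
ft_force: [-1.6, -0.4, 6.5]
width: 0.0183
time: 84.5
tcp_pos: [0.4894, 0.0623, 0.0556]
orientation: [0.02, -0.021, -0.707, 0.707]
ft_force: [-0.1, -0.5, -2.8]
width: 0.0185
t 84.5 [0.4893 0.0623 0.0555] F [-0.7404 -0.4306 -2.7737] q [ 0.0055  0.5749  1.8466 -0.0001  0.7192  1.6355] w 0.0182
 tray pos mm [-20.1  25.4  43.5]
 rot [-0.     0.004 -0.001]
(-20, 25, 15) [-0.01  2.85  0.04] [0.489 0.062 0.027]
```

View pics/w39.png

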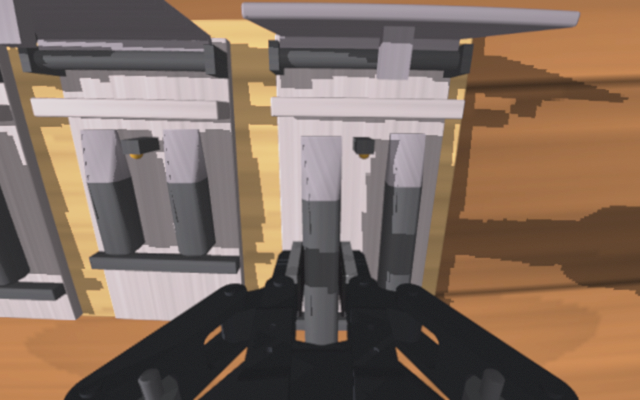

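```bash
python3 -m jog '[[[0,1.5,0,0,0,0,0],[0,2.5,0,0,0,0,0],[0,2.8,0,0,0,0,0],[0,2.8,0,0,0,0,0],[0,2.8,0,0,0,0,0.36],[0,2.8,0,0,0,0,0.36],[0,2.8,0,0,0,0,0.36],[0,0,0,0,0,0,0.36],[0,-4,0,0,0,0,0.36],[3,-9,0,0,0,0,0.2]]]'
python3 -m jog '[[[3,-8,-8,0,0,0,0],[3,-8,-8,0,0,0,0],[3,-8,-8,0,0,0,0],[3,-8,-8,0,0,0,0],[3,-8,-8,0,0,0,0],[3,-8,-8,0,0,0,0],[3,-8,-8,0,0,0,0],[3,-8,-8,0,0,0,0],[3,-8,-8,0,0,0,0],[3,-8,-8,0,0,0,0]]]'
python3 -c "
from h import *
c=arm.read_camera('wrist'); cv2.imwrite('pics/w40.png',c['pixels'][:,:,::-1])
for k in 'sml': print(k,[(np.round(d['at'],4).tolist(),round(d['conf'],2)) for d in arm.pinpoint('chisel_'+k+'1','wrist')])
flap('l',0)"
```

```text
time: 85.8
tcp_pos: [0.4603, 0.064, 0.1463]
orientation: [0.02, -0.022, -0.707, 0.707]
ft_force: [-0.4, 0.3, 0.7]
width: 0.0175
time: 87.05
tcp_pos: [0.435, 0.1456, 0.2263]
orientation: [0.02, -0.022, -0.707, 0.707]
ft_force: [-1.2, 0.3, -0.7]
width: -0.0002
s [([0.5282, 0.1959, 0.036], 0.86), ([0.5281, 0.3315, 0.0337], 0.74), ([0.5227, 0.1465, 0.0293], 0.63)]
m [([0.5167, 0.2856, 0.0289], 0.58), ([0.5154, 0.3362, 0.0276], 0.56)]
l [([0.4848, 0.0106, 0.0301], 0.92), ([0.4923, 0.065, 0.0282], 0.67), ([0.507, 0.0348, 0.0119], 0.29)]
t 87.2 [0.435  0.1456 0.2263] F [0.4972 0.4573 0.3787] q6 1.82 rot [ 0.     0.004 -0.002]
hover [-20.9   1.5  10.6] z 0.212
down [-20.9  12.8  10.6] z 0.099
```

View pics/w40.png

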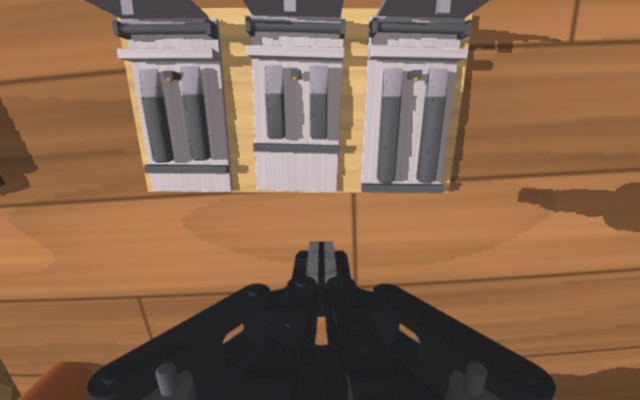

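All six are in flat, and all three flaps are open. Now close l, s, m as before.

```bash
python3 -m jog '[[[-4,0,4,0,0,0,0],[-8,0,8,0,0,0,0],[-13,0,10.6,0,0,0,0],[-19,0,10.6,0,0,0,0],[-20.9,1.5,10.6,0,0.004,0,0],[-20.9,4,10.6,0,0.004,0,0],[-20.9,8,10.6,0,0.004,0,0],[-20.9,11,10.6,0,0.004,0,0],[-20.9,12.8,10.6,0,0.004,0,0],[-20.9,12.8,10.6,0,0.004,0,0]]]'
python3 -c "
from h import *
arm.read_camera('top')
arm.read_camera('top')
flap('l',1)" | grep -v -E '^(80|60|40|22|8|3) '
```

```text
time: 88.5
tcp_pos: [0.6371, 0.0275, 0.0978]
orientation: [-0.022, 0.022, 0.707, -0.707]
ft_force: [0.2, 0.2, 0.6]
width: 0.0003
t 88.6 [0.6381 0.0274 0.0996] F [ 0.5449 -0.5345  0.081 ] q6 1.58 rot [ 0.    -0.    -0.003]
90 [ 2.1  0.1 -0. ] z 0.099
70 [ 4.4 -0.  -0. ] z 0.100
50 [ 6.6  0.7 -0. ] z 0.093
30 [ 8.4  2.1 -0. ] z 0.079
15 [ 9.4  3.5 -0. ] z 0.064
0 [10.   5.1 -0. ] z 0.048
-2 [10.   5.4 -0. ] z 0.046
up [10.  -1.3 -0. ] z 0.112
```

```bash
python3 -m jog '[[[1.8,0,0,0,0,0,0],[3.1,0,0,0,0,0,0],[4.4,0,0,0,0,0,0],[5.5,0.2,0,0,0,0,0],[6.6,0.7,0,0,0,0,0],[7.5,1.3,0,0,0,0,0],[8.4,2.1,0,0,0,0,0],[9,2.8,0,0,0,0,0],[9.4,3.5,0,0,0,0,0],[9.5,3.7,0,0,0,0,0]]]'
python3 -m jog '[[[0.1,0.3,0,0,0,0,0],[0.2,0.6,0,0,0,0,0],[0.3,0.9,0,0,0,0,0],[0.4,1.1,0,0,0,0,0],[0.4,1.3,0,0,0,0,0],[0.4,1.5,0,0,0,0,0],[0.4,1.6,0,0,0,0,0],[0.4,1.7,0,0,0,0,0],[0.4,1.75,0,0,0,0,0],[0.4,1.75,0,0,0,0,0]]]'
```

```text
time: 89.85
tcp_pos: [0.543, 0.0334, 0.0617]
orientation: [0.022, -0.023, -0.707, 0.707]
ft_force: [-0.5, 0.2, 2.0]
width: 0.0004
time: 91.1
tcp_pos: [0.5386, 0.0337, 0.0451]
orientation: [0.022, -0.023, -0.707, 0.707]
ft_force: [-9.0, -0.5, 25.8]
width: 0.0
```

```bash
python3 -m jog '[[[0,-1,0,0,0,0,0],[0,-3,0,0,0,0,0],[0,-7,0,0,0,0,0],[0,-12,0,0,0,0,0],[0,-16.5,0,0,0,0,0],[0,-16.5,-4,0,0,0,0],[0,-16.5,-8,0,0,0,0],[0,-16.5,-13,0,0,0,0],[-4,-16.5,-13.4,0,0,0,0],[-8,-16.5,-13.4,0,0,0,0]]]'
python3 -c "
from h import *
c=arm.read_camera('scene'); cv2.imwrite('pics/s41.png',cv2.resize(c['pixels'][100:250,250:450,::-1],None,fx=3,fy=3))
arm.read_camera('wrist')
flap('s',0)"
```

```text
time: 92.35
tcp_pos: [0.6275, 0.1635, 0.2106]
orientation: [-0.021, 0.022, 0.707, -0.707]
ft_force: [0.9, 0.1, 0.4]
width: 0.0
t 92.5 [0.6299 0.1623 0.21  ] F [-1.0307  0.0499 -0.4894] q6 1.80 rot [ 0.    -0.001 -0.004]
hover [-1.7 -0.2  0. ] z 0.212
down [-1.6 11.1  0. ] z 0.099
```

View pics/s41.png

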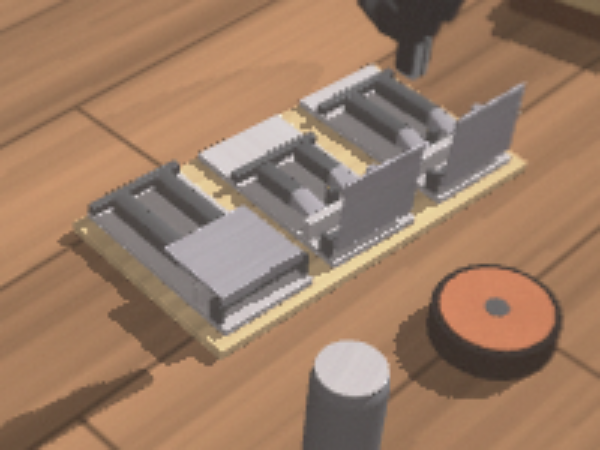

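```bash
python3 -m jog '[[[-1.7,0,0,0,0,0,0],[-1.7,0,0,0,0,0,0],[-1.7,3,0,0,0,0,0],[-1.7,6,0,0,0,0,0],[-1.7,9,0,0,0,0,0],[-1.7,11.1,0,0,0,0,0],[-1.7,11.1,0,0,0,0,0],[-1.7,11.1,0,0,0,0,0],[-1.7,11.1,0,0,0,0,0],[-1.7,11.1,0,0,0,0,0]]]'
python3 -m jog '[[[1.8,0,0,0,0,0,0],[3.1,0,0,0,0,0,0],[4.4,0,0,0,0,0,0],[5.5,0.2,0,0,0,0,0],[6.6,0.7,0,0,0,0,0],[7.5,1.3,0,0,0,0,0],[8.4,2.1,0,0,0,0,0],[9,2.8,0,0,0,0,0],[9.4,3.5,0,0,0,0,0],[9.5,3.7,0,0,0,0,0]]]'
python3 -c "
from h import *
c=arm.read_camera('scene'); cv2.imwrite('pics/s42.png',cv2.resize(c['pixels'][100:250,250:450,::-1],None,fx=3,fy=3))"
```

```text
time: 93.7
tcp_pos: [0.6476, 0.1613, 0.0999]
orientation: [-0.021, 0.024, 0.707, -0.707]
ft_force: [-0.3, 0.1, -0.7]
width: -0.0002
time: 94.95
tcp_pos: [0.5525, 0.1673, 0.0618]
orientation: [-0.021, 0.024, 0.707, -0.707]
ft_force: [-0.3, 0.9, 2.6]
width: -0.0005
```

View pics/s42.png

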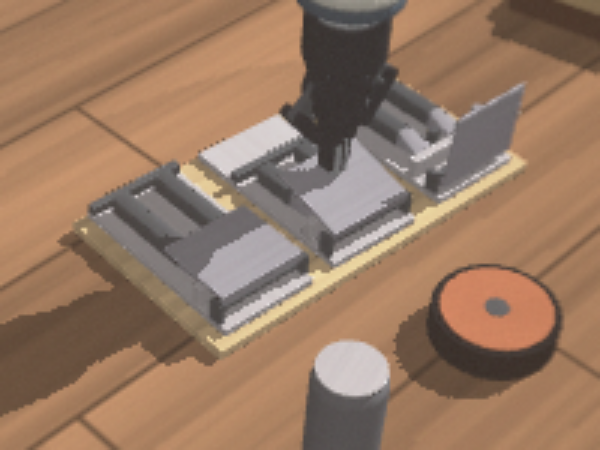

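```bash
python3 -m jog '[[[0.1,0.3,0,0,0,0,0],[0.2,0.6,0,0,0,0,0],[0.3,0.9,0,0,0,0,0],[0.4,1.1,0,0,0,0,0],[0.4,1.3,0,0,0,0,0],[0.4,1.5,0,0,0,0,0],[0.4,1.6,0,0,0,0,0],[0.4,1.7,0,0,0,0,0],[0.4,1.75,0,0,0,0,0],[0.4,1.75,0,0,0,0,0]]]'
python3 -m jog '[[[0,-1,0,0,0,0,0],[0,-3,0,0,0,0,0],[0,-7,0,0,0,0,0],[0,-12,0,0,0,0,0],[0,-16.5,0,0,0,0,0],[0,-16.5,-4,0,0,0,0],[0,-16.5,-8,0,0,0,0],[0,-16.5,-13,0,0,0,0],[-4,-16.5,-14,0,0,0,0],[-8,-16.5,-14,0,0,0,0]]]'
python3 -c "
from h import *
c=arm.read_camera('scene'); cv2.imwrite('pics/s43.png',cv2.resize(c['pixels'][100:250,250:450,::-1],None,fx=3,fy=3))
arm.read_camera('wrist')
flap('m',0)"
```

```text
time: 96.25
tcp_pos: [0.5481, 0.1675, 0.0452]
orientation: [-0.021, 0.024, 0.707, -0.707]
ft_force: [-9.9, -0.2, 23.3]
width: -0.0002
time: 97.5
tcp_pos: [0.6369, 0.3036, 0.2107]
orientation: [-0.02, 0.023, 0.707, -0.707]
ft_force: [0.5, 0.2, 1.1]
width: -0.0
t 97.6 [0.6394 0.3018 0.21  ] F [-1.0637  0.2372 -0.4783] q6 1.99 rot [ 0.    -0.001 -0.005]
hover [-1.5 -0.2  0. ] z 0.212
down [-1.4 11.1  0. ] z 0.099
```

View pics/s43.png

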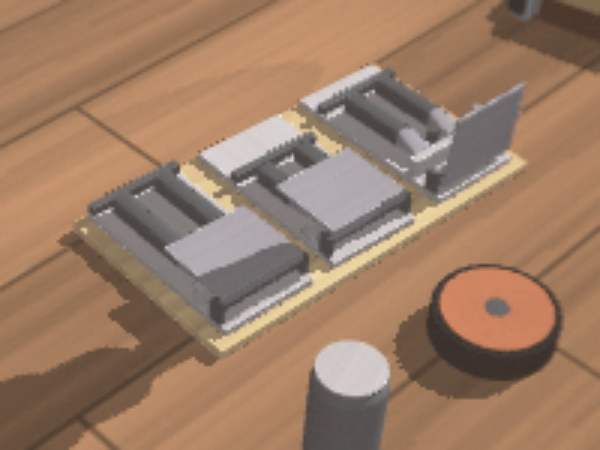

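Both shut with all chisels in place. Last flap (m).

```bash
python3 -m jog '[[[-1.5,0,0,0,0,0,0],[-1.5,0,0,0,0,0,0],[-1.5,3,0,0,0,0,0],[-1.5,6,0,0,0,0,0],[-1.5,9,0,0,0,0,0],[-1.5,11.1,0,0,0,0,0],[-1.5,11.1,0,0,0,0,0],[-1.5,11.1,0,0,0,0,0],[-1.5,11.1,0,0,0,0,0],[-1.5,11.1,0,0,0,0,0]]]'
python3 -m jog '[[[1.8,0,0,0,0,0,0],[3.1,0,0,0,0,0,0],[4.4,0,0,0,0,0,0],[5.5,0.2,0,0,0,0,0],[6.6,0.7,0,0,0,0,0],[7.5,1.3,0,0,0,0,0],[8.4,2.1,0,0,0,0,0],[9,2.8,0,0,0,0,0],[9.4,3.5,0,0,0,0,0],[9.5,3.7,0,0,0,0,0]]]'
python3 -c "
from h import *
flap('m',1)" | tail -4
```

```text
time: 98.85
tcp_pos: [0.6552, 0.301, 0.1]
orientation: [-0.02, 0.025, 0.707, -0.707]
ft_force: [-0.1, 0.5, -0.4]
width: -0.0
time: 100.1
tcp_pos: [0.5602, 0.3071, 0.0617]
orientation: [-0.021, 0.025, 0.707, -0.707]
ft_force: [0.0, -0.4, 2.1]
width: 0.0004
3 [0.4 1.  0.1] z 0.051
0 [0.5 1.4 0.1] z 0.048
-2 [0.5 1.6 0.1] z 0.046
up [ 0.5 -5.   0. ] z 0.112
```

```bash
python3 -m jog '[[[0.1,0.3,0,0,0,0,0],[0.2,0.6,0,0,0,0,0],[0.3,0.9,0,0,0,0,0],[0.4,1.1,0,0,0,0,0],[0.4,1.3,0,0,0,0,0],[0.4,1.5,0,0,0,0,0],[0.4,1.6,0,0,0,0,0],[0.4,1.7,0,0,0,0,0],[0.4,1.75,0,0,0,0,0],[0.4,1.75,0,0,0,0,0]]]'
python3 -m jog '[[[0,-1,0,0,0,0,0],[0,-3,0,0,0,0,0],[1,-7,0,0,0,0,0],[4,-12,0,0,0,0,0],[8,-16.5,2,0,0,0,0],[10,-18,6,0,0,0,0],[10,-18,8,0,0,0,0],[10,-18,8,0,0,0,0],[10,-18,8,0,0,0,0],[10,-18,8,0,0,0,0]]]'
python3 -c "
from h import *
c=arm.read_camera('scene'); cv2.imwrite('pics/s44.png',cv2.resize(c['pixels'][100:250,250:450,::-1],None,fx=3,fy=3))
cv2.imwrite('pics/s44f.png',c['pixels'][:,:,::-1])
c=arm.read_camera('wrist'); cv2.imwrite('pics/w44.png',c['pixels'][:,:,::-1])
for k in 'sml': print(k,[(np.round(d['at'],4).tolist(),round(d['conf'],2)) for d in arm.pinpoint('flap_'+k+'_edge','scene')], tw(k,[[.008,0,.034]]).round(3))
"
```

```text
time: 101.35
tcp_pos: [0.5558, 0.3073, 0.0452]
orientation: [-0.021, 0.024, 0.707, -0.707]
ft_force: [-8.6, -1.3, 21.3]
width: 0.0
time: 102.6
tcp_pos: [0.4503, 0.2345, 0.2241]
orientation: [-0.021, 0.024, 0.707, -0.707]
ft_force: [-0.4, 0.2, 0.4]
width: -0.0004
s [([0.5255, 0.1717, 0.0468], 0.87)] [[0.525 0.168 0.046]]
m [([0.534, 0.3122, 0.0464], 0.66), ([0.5259, 0.3363, 0.0302], 0.64)] [[0.532 0.308 0.046]]
l [([0.5165, 0.0355, 0.0474], 0.71), ([0.5253, 0.3066, 0.0136], 0.3)] [[0.516 0.035 0.046]]
```

View pics/s44.png

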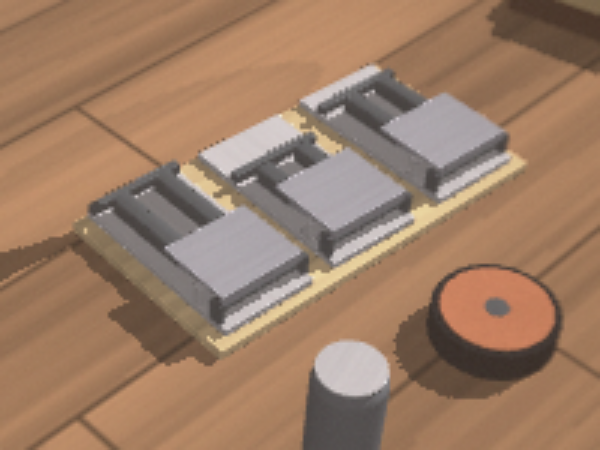

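View pics/w44.png

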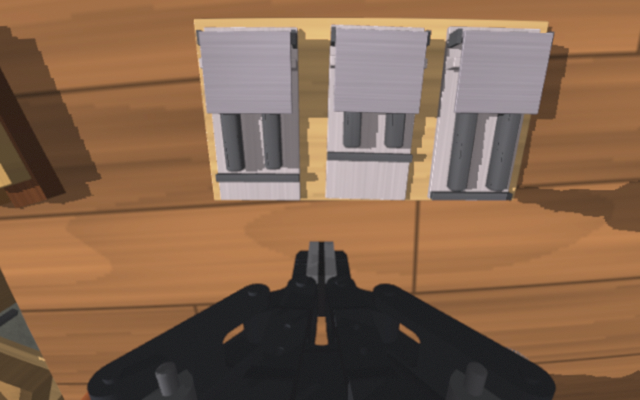

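View pics/s44f.png

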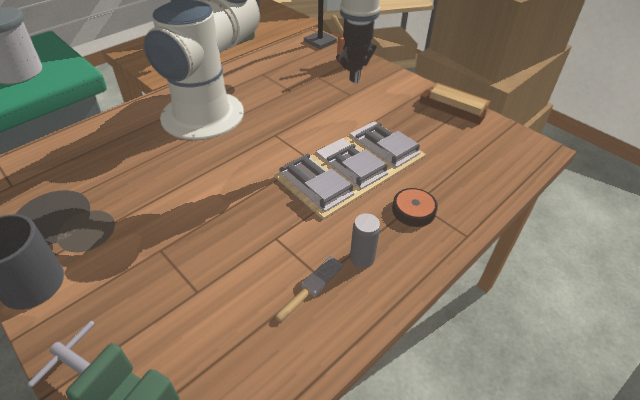

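All six are in their lanes (two tails visible per tray in the wrist view). All three flaps are level, the brush, can and discs have not moved, and the arm is clear.

```bash
python3 -c "
from cell import arm
print(arm.observe()['time'], arm.hand_in())"
```

```text
the job is handed in; nothing more can be done
102.85 None
```

All six chisels are lying flat in the trays for their lengths, one on each side of the catch post. All three flaps were pressed shut after the last chisel was in, and I handed in at 102.9 s.

- **Knocked chisel:** After I first shut the long and short flaps, a short chisel turned up on its side in the gap between two trays. I gripped it, slid it under the short flap and lifted to reopen that flap. I then tipped the chisel over the edge of the board to bring it flat and put it back in its lane. I also reopened the long flap by briefly lifting a chisel there, so that all three flaps were shut with everything in.
- **Last checks:**
  - The scene camera places all three flap edges at about 0.047 m, where a shut flap should be.
  - When pressed to the stop, each flap pushed back with 21–26 N.
  - The wrist picture shows two chisels in each tray, clear of the posts.
  - The brush, oil can and discs look undisturbed.
- **Joint limits:** While I tried tilting the tool to open the short flap, three joints came right up to their limits. Joint 4 read -1.224 against -1.22, joint 6 read 3.082 against 3.08, and joint 5 read 0.122 against 0.12. The first two are about 2–4 mrad past the rounded figures, so they may count as going out of range.

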